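Put the washed printing blocks to dry

TASK

The washed printing blocks are stacked on two round grey boards. Take the stacks apart and put each block to dry, pattern up: the round, oblong, square and cross-shaped blocks each flat, centred and squared up on the cork pad cut to its shape, and the long border block lying on the bed of the drying clamp, slid in level beneath the bar until it is fully home against the stop. Set the blocks down, do not drop them.

Things in the scene. Friction and masses are not known exactly. Their poses are not given: they have to be found in the camera images.
- border_block: Carved printing block of pale wood, 24 mm thick, upper face stained dark with a pale pattern: the long one, 140 x 46 mm. Origin at the centre of its underside, z up; x along its length (either end may lead). Starts lowest, on one of two fixed round grey boards (152 mm across, 6 mm thick), with one or two other blocks on top of it; about 110 g.
- square_block: Carved printing block of pale wood, 24 mm thick, upper face stained dark with a pale pattern: square, 68 x 68 mm. Origin at the centre of its underside, z up; x and y parallel to its sides. Starts lowest, on the other round board (6 mm thick), with one or two blocks on top of it; about 75 g.
- cross_block: Carved printing block of pale wood, 24 mm thick, upper face stained dark with a pale pattern: an equal-armed cross, 60 mm from tip to tip both ways, arms 22 mm wide. Origin at the centre of its underside, z up; x and y along its arms. Starts second in one of the stacks, on the border or the square block; about 34 g.
- oblong_block: Carved printing block of pale wood, 24 mm thick, upper face stained dark with a pale pattern: a short rectangle, 72 x 36 mm. Origin at the centre of its underside, z up; x along its length. Starts second in the other stack; about 45 g.
- round_block: Carved printing block of pale wood, 24 mm thick, upper face stained dark with a pale pattern: a disc 40 mm across. Origin at the centre of its underside, z up; its yaw has no meaning. Starts on top of one stack, third, on the cross or the oblong block; about 28 g.
- square_pad: Fixed cork pad on the table, 5 mm thick, cut to the outline of the square block with 8 mm to spare all round: 84 x 84 mm. Origin at the centre of its underside, z up; x and y parallel to its sides.
- cross_pad: Fixed cork pad on the table, 5 mm thick, cut to the outline of the cross-shaped block with 8 mm to spare all round: a cross 76 mm from tip to tip, arms 38 mm wide. Origin at the centre of its underside, z up; x and y along its arms.
- oblong_pad: Fixed cork pad on the table, 5 mm thick, cut to the outline of the oblong block with 8 mm to spare all round: 88 x 52 mm. Origin at the centre of its underside, z up; x along its length.
- round_pad: Fixed cork pad on the table, 5 mm thick, cut to the outline of the round block with 8 mm to spare all round: a disc 56 mm across. Origin at the centre of its underside, z up; its yaw has no meaning.
- clamp: Fixed clamp. Origin: on the table, mid width; slide in along +x; z up. mm: plywood bed 6 thick, 110 wide, x -95 to 85. Stop face at x 70. Steel bar across x 30 to 62, z 36 to 48. Under it cheeks leave a channel 54 wide from x 38 to the stop, flared to 66 at its mouth, x 22. Bed open from above for x < 20. Block home: its origin at x 0, y 0, z 6, lengthwise on x; its middle free for fingers.
Not all that is in view belongs to the job. Leave any blue look-alike of the cross_block alone.

How it is judged:
By the outcome, as a careful person would: the job done as asked, in the order asked, and still so for the second after the job is handed in, with the robot touching nothing.
It also fails if it takes over 131 s, if anything falls off the work surface, if the arm or the gripper's body presses on something with over 40 N, if the wrist force passes 120 N, or if a joint passes its speed limit or range.

ROBOT

A 7-joint arm with a two-finger parallel gripper is mounted at the origin on the work surface. World frame = base frame: x ahead of the robot, y to its left, z up, the work surface at z = 0. Lengths are in m, angles in rad, forces in N, time in s.
With the tool pointing down it reaches from about 0.425 to 0.95 m from the base axis. Payload 16.7 kg.
Tool frame: the origin (TCP) lies between the finger pads; the fingertips stand env.finger_overhang ahead of it and the grasp point (between the pads) lies 6 mm ahead of it (env.finger_overhang is the distance from the TCP to the fingertips, in m); z points along the fingers, y is the direction in which the jaws open and shut (so a half turn about z gives the same grasp; the last joint's range is limited). The gripper opens to 94 mm and grips with 3 to 60 N. Pads are 16 mm wide; open, the fingers measure 119 mm over their backs; the gripper's body (75 mm by 177 mm) begins 78 mm behind the grasp point.
Start: joints at [1.196, 0.426, 0.074, 1.606, -0.034, 1.111, -0.067], TCP at [0.151, -0.658, 0.23] pointing down, gripper open.
Joint ranges: [-2.85, 2.85], [-0.5, 2.14], [-1.23, 1.37], [0.21, 2.46], [-1.02, 4.16], [0.16, 2.05], [-2.73, 2.73]. Speed limits (rad/s): [1.89, 1.89, 2.39, 2.39, 3.01, 3.01, 3.01].

INTERFACE

Orientations are given as [roll, pitch, yaw] about the fixed x, y, z axes, in that order (R = Rz(yaw) Ry(pitch) Rx(roll)).
In Python, from workcell import env gives the robot as it stands. The module is installed in compiled form; this text tells all that it offers.
- The arm moves only by the shell command python3 -m inch 'ROWS' [OPENING] [FORCE]. ROWS is JSON, a list of rows, each a list of 2 entries, a list of its own where there are three numbers: the shift along the tool's x, y, z in m, then the turn about the tool's z in rad. A call has exactly 5 rows; each row shifts and turns the commanded pose from where the row before left it, along the tool's axes as they then stand; what a row does not reach is not made up. A row lasts 1/8 s, in which the tool goes at most 62.5 mm and 10.7 degrees, less where a joint would pass 70% of its speed; a pose out of reach is approached as far as the arm can. A call with a gripper value outside its range is refused whole. OPENING is the gripper's target within -1 to 1 (fully open at 1, half-way at 0, shut at -1), set as the call begins (- or left out, the last holds). The fingers move at their own pace and stop on an object; FORCE is the grip in N (left out, the last holds). Time passes only in rows, so rows that do not move let the fingers close, or fill a call up. It gives the time, the measured TCP pose, the force and the opening at its end, in the units of the state.
- env.read_state(): the state, without advancing time (a new reading comes with each control period).
- env.read_camera(name): name is "scene" or "side" or "wrist"; returns a dict with "img" (480x640x3 uint8, red, green, blue), "z_map" (480x640 float32, m along the optical axis (not along the pixel's ray), 0 where there is no reading), "intrinsics" (3x3 intrinsics, pixels), "R" (3x3) and "t" (3): a world point X has camera coordinates R X + t. Camera axes: x right, y down, z forward; pixel columns grow to the right and rows downward; lengths in m; the calibration is good to about 2 mm. A picture is of the moment at which its call begins.
- env.sign_off(): hands the job in, once; it reports no verdict.
The state is a dict: "time_s": time; "joint_pos": joint angles; "qvel": joint speeds; "effort": joint torques, N m; "tcp_pos": TCP position; "tool_rot": TCP orientation; "force": force on the tool from outside, world axes, zero at the start; "wrist_torque": the same for the moment, N m; "grip_width": opening from 0.0 (shut) to 1.0 (fully open).
Only numpy, scipy, OpenCV 4.12 (cv2) and the standard library are available. Lean on these libraries where they do the work, as an engineer would, in place of code of your own. Each camera call takes 0.05 s, during which the arm holds its last target.

## Working session

There is one attempt and no reset: what is moved stays moved. The work goes in short steps, Python scripts to look and compute and a shell command to move; the robot and the scene stay as the last step left them, time stands still between calls to the robot, and variables do not carry over. Pictures are saved under pics/ and viewed, and the job is handed in when it is done.

```bash
mkdir -p pics; ls; python3 - <<'E'
from workcell import env
import cv2,numpy as np
print(env.read_state(), env.finger_overhang)
for n in ["scene","side","wrist"]:
    c=env.read_camera(n)
    cv2.imwrite(f"pics/{n}0.png",c["img"][:,:,::-1])
    np.savez(f"/tmp/{n}0.npz",**c)
    print(n,c["intrinsics"].tolist(),np.round(-c["R"].T@c["t"],3),np.round(c["R"],3).tolist())
E
```

```text
pics
{'time_s': 0.0, 'joint_pos': array([ 1.19554087,  0.42673809,  0.07386324,  1.60660098, -0.03408462,
        1.11078354, -0.06712097]), 'qvel': array([-0.00044861, -0.00022603, -0.00048494, -0.00049807,  0.0001184 ,
        0.00107648,  0.00102424]), 'effort': array([ 8.35135943e-04, -9.35811353e+01,  3.66751716e+00, -4.54181743e+01,
       -4.87863715e-02,  2.02892994e-02,  9.69720304e-05]), 'tcp_pos': array([ 0.15096444, -0.6574917 ,  0.22977457]), 'tool_rot': array([-3.14032733e+00,  1.13347348e-04,  2.25698670e-01]), 'force': array([ 0.28913092, -0.3170334 , -0.59075655]), 'wrist_torque': array([-0.02211457, -0.01268617,  0.02819683]), 'grip_width': 1.000055196353591} 0.025
scene [[523.9280475536963, 0.0, 307.1241996437783], [0.0, 523.9280475536963, 243.17189243124676], [0.0, 0.0, 1.0]] [1.525 0.005 0.81 ] [[0.025, 0.999, -0.023], [0.632, -0.034, -0.775], [-0.775, 0.005, -0.632]]
side [[435.0100063607004, 0.0, 313.4818159558045], [0.0, 435.0100063607004, 238.65777643440228], [0.0, 0.0, 1.0]] [ 0.509 -0.611  0.595] [[0.99, -0.137, -0.021], [-0.108, -0.661, -0.742], [0.088, 0.738, -0.67]]
wrist [[421.9553964298583, 0.0, 313.98204015548447], [0.0, 421.9553964298583, 239.07599766288484], [0.0, 0.0, 1.0]] [ 0.226 -0.641  0.384] [[0.224, -0.975, -0.001], [-0.941, -0.217, 0.259], [-0.253, -0.058, -0.966]]
```

View pics/scene0.png

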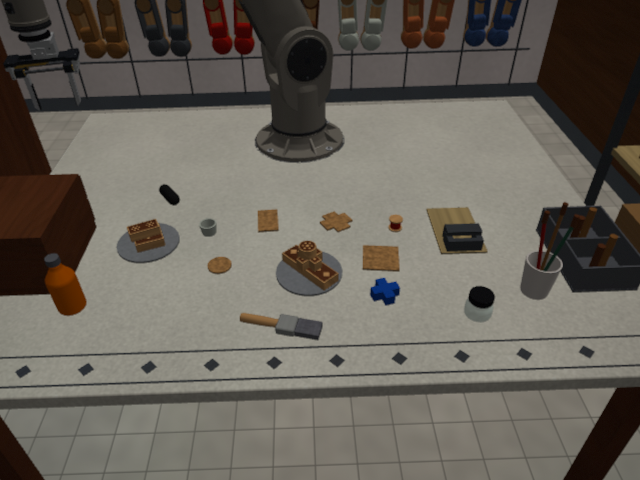

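View pics/side0.png

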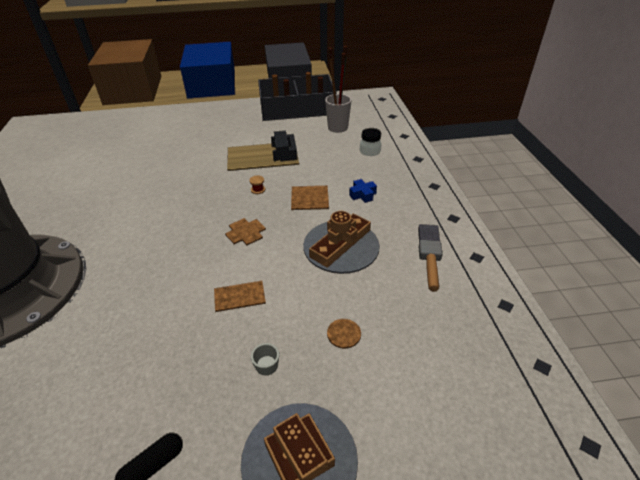

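View pics/wrist0.png

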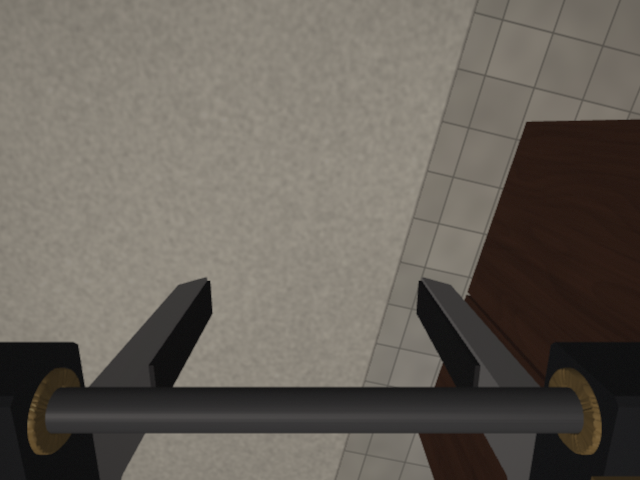

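The left board (scene ~148,240) holds the oblong on the square. The centre board (~309,270) holds border, cross and round. The clamp is at ~455,230 and the blue decoy at ~385,290. Next I measure everything.

```bash
cat > h.py <<'E'
import numpy as np,cv2
def world(c):
    K=c["intrinsics"];z=c["z_map"];v,u=np.indices(z.shape)
    P=np.stack([(u-K[0,2])/K[0,0]*z,(v-K[1,2])/K[1,1]*z,z],-1)
    W=(P-c["t"])@c["R"]; W[z==0]=np.nan
    return W
def ray(c,uv,h):
    K=c["intrinsics"];uv=np.atleast_2d(np.asarray(uv,float))
    d=np.c_[(uv[:,0]-K[0,2])/K[0,0],(uv[:,1]-K[1,2])/K[1,1],np.ones(len(uv))]@c["R"]
    o=-c["R"].T@c["t"]; s=(h-o[2])/d[:,2]
    return o[:2]+s[:,None]*d[:,:2]
def rect(p):
    (cx,cy),(w,h),a=cv2.minAreaRect(np.asarray(p,np.float32).reshape(-1,1,2))
    if w<h: w,h,a=h,w,a+90
    return np.round([cx,cy],4),np.round([w,h],4),round((a+90)%180-90,1)
def proj(c,P):
    q=np.asarray(P)@c["R"].T+c["t"]; q=q@c["intrinsics"].T; return q[...,:2]/q[...,2:]
E
python3 - <<'E'
from h import *
for n in ["scene","side"]:
    c=dict(np.load(f"/tmp/{n}0.npz")); W=world(c)
    hsv=cv2.cvtColor(c["img"],cv2.COLOR_RGB2HSV)
    z=W[...,2]; ok=(W[...,0]>.3)&(W[...,0]<.9)&(abs(W[...,1])<.7)
    t=ok&(abs(z)<.003); print(n,"table z med",np.nanmedian(z[t]))
    # cork by colour+low height
    m=(ok&(z<.012)&(z>-.004)&(hsv[...,1]>90)&(hsv[...,0]<25)).astype(np.uint8)
    k,l,s,_=cv2.connectedComponentsWithStats(m)
    for i in range(1,k):
        if s[i,4]<120: continue
        cs,_=cv2.findContours((l==i).astype(np.uint8),cv2.RETR_EXTERNAL,cv2.CHAIN_APPROX_NONE)
        cc=max(cs,key=len).reshape(-1,2)
        print("cork",s[i].tolist(),*rect(ray(c,cc,.005)),"medz",round(float(np.median(z[l==i])),4))
    # anything tall
    m=(ok&(z>.012)).astype(np.uint8); k,l,s,_=cv2.connectedComponentsWithStats(m)
    for i in range(1,k):
        if s[i,4]<60: continue
        p=W[l==i]; print("tall",s[i].tolist(),np.round(np.median(p,0),3),"zmax",round(float(np.percentile(p[:,2],98)),3),"x",np.round(np.percentile(p[:,0],[1,99]),3),"y",np.round(np.percentile(p[:,1],[1,99]),3))
    # enlarged crops
    for nm,(x,y) in {"A":(.62,-.36),"B":(.7,.02),"C":(.62,.37)}.items():
        u,v=proj(c,[x,y,.03]).astype(int); u0,v0=max(u-70,0),max(v-60,0)
        cr=c["img"][v0:v0+120,u0:u0+140]; print(nm,u0,v0)
        cv2.imwrite(f"/tmp/{n}{nm}.png",cv2.resize(cr,None,fx=3,fy=3,interpolation=cv2.INTER_CUBIC)[:,:,::-1])
E
python3 - <<'E'
import cv2,numpy as np
ims=[[cv2.imread(f"/tmp/{n}{k}.png") for k in "ABC"] for n in ["scene","side"]]
o=np.zeros((600,800,3),np.uint8)
for r in range(2):
    for k in range(3):
        im=ims[r][k]; im=cv2.resize(im,(266,int(im.shape[0]*266/im.shape[1]))); h=min(300,im.shape[0]); o[r*300:r*300+h,k*266:k*266+266]=im[:h]
cv2.imwrite("pics/crops0.png",o)
E
```

```text
scene table z med -0.00019183355145873407
cork [427, 208, 60, 45, 991] [0.5013 0.38  ] [0.1801 0.1081] -0.4 medz 0.0056
cork [258, 210, 20, 22, 405] [ 0.4371 -0.0882] [0.0903 0.0494] 2.7 medz 0.0045
cork [320, 212, 32, 20, 410] [0.4511 0.087 ] [0.0783 0.0748] 28.3 medz 0.0045
cork [363, 245, 36, 26, 844] [0.5993 0.1815] [0.0859 0.0819] -6.6 medz 0.0045
cork [208, 257, 23, 16, 299] [ 0.6051 -0.1959] [0.0532 0.0526] 87.1 medz 0.005
cork [0, 290, 50, 5, 135] [ 0.6762 -0.6192] [0.1105 0.0117] -89.5 medz 0.0077
tall [0, 174, 96, 140, 10443] [ 0.624 -0.552  0.126] zmax 0.162 x [0.436 0.75 ] y [-0.683 -0.472]
tall [159, 185, 21, 19, 234] [ 0.338 -0.355  0.027] zmax 0.034 x [0.301 0.361] y [-0.387 -0.329]
tall [521, 203, 119, 94, 6049] [0.707 0.584 0.056] zmax 0.203 x [0.512 0.754] y [0.465 0.694]
tall [389, 215, 14, 13, 138] [0.489 0.233 0.029] zmax 0.032 x [0.468 0.5  ] y [0.218 0.249]
tall [127, 219, 38, 32, 822] [ 0.529 -0.374  0.039] zmax 0.056 x [0.487 0.554] y [-0.415 -0.336]
tall [199, 218, 18, 16, 203] [ 0.478 -0.235  0.024] zmax 0.031 x [0.455 0.498] y [-0.253 -0.214]
tall [443, 22
[... 1194 characters left out ...]
tall [249, 175, 15, 15, 163] [0.482 0.228 0.03 ] zmax 0.032 x [0.466 0.497] y [0.217 0.251]
tall [349, 179, 28, 20, 384] [0.716 0.17  0.024] zmax 0.027 x [0.688 0.748] y [0.144 0.203]
tall [309, 211, 62, 56, 1789] [ 0.628 -0.005  0.032] zmax 0.08 x [0.574 0.699] y [-0.046  0.066]
tall [419, 224, 24, 65, 1013] [ 0.799 -0.042  0.019] zmax 0.022 x [0.771 0.835] y [-0.132  0.031]
tall [251, 343, 28, 30, 497] [ 0.475 -0.229  0.026] zmax 0.032 x [0.455 0.495] y [-0.256 -0.214]
tall [264, 413, 71, 67, 3268] [ 0.51  -0.385  0.053] zmax 0.057 x [0.471 0.55 ] y [-0.419 -0.34 ]
tall [127, 432, 56, 48, 1456] [ 0.33  -0.36   0.029] zmax 0.034 x [0.301 0.359] y [-0.383 -0.333]
A 309 362
B 301 169
C 238 84
```

View pics/crops0.png

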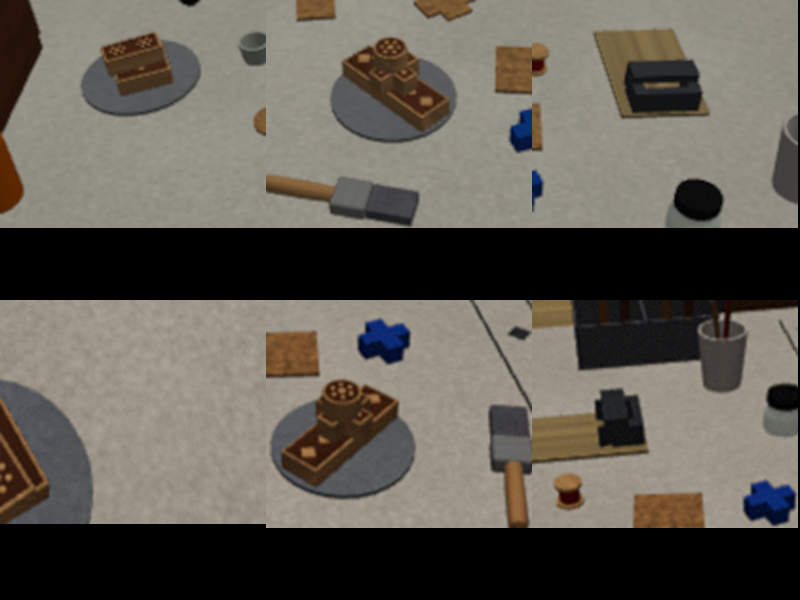

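```bash
python3 - <<'E'
from h import *
for n in ["scene","side"]:
    c=dict(np.load(f"/tmp/{n}0.npz")); W=world(c); x,y,z=W[...,0],W[...,1],W[...,2]
    for nm,h,(x0,x1,y0,y1) in [("round",.078,(.57,.71,-.05,.08)),("cross",.054,(.57,.71,-.05,.08)),("border",.030,(.57,.71,-.05,.08)),("oblong",.054,(.46,.56,-.43,-.33)),("square",.030,(.46,.56,-.43,-.33)),("blue",.024,(.67,.76,.13,.22))]:
        m=((abs(z-h)<.0045)&(x>x0)&(x<x1)&(y>y0)&(y<y1)).astype(np.uint8)
        if m.sum()<20: print(n,nm,"few");continue
        v,u=np.nonzero(m); print(n,nm,m.sum(),"z",round(float(np.median(z[m>0])),4),*rect(ray(c,np.c_[u,v],h)))
    m=((abs(z-.005)<.004)&(np.ptp(c["img"].astype(int),axis=2)<25)&(c["img"].mean(2)<110))
    k,l,s,_=cv2.connectedComponentsWithStats(m.astype(np.uint8))
    for i in range(1,k):
        if s[i,4]>300:
            v,u=np.nonzero(l==i); print("board?",s[i].tolist(),*rect(ray(c,np.c_[u,v],.006)))
E
```

```text
scene round 183 z 0.0776 [0.6405 0.0112] [0.0414 0.0374] -2.2
scene cross 175 z 0.0538 [0.6462 0.0144] [0.0597 0.0569] -86.3
scene border 551 z 0.0299 [0.6407 0.0154] [0.1447 0.0587] 44.8
scene oblong 302 z 0.0538 [ 0.5162 -0.3809] [0.0712 0.0431] -66.3
scene square 224 z 0.03 [ 0.5168 -0.3792] [0.0748 0.0747] -68.7
scene blue 367 z 0.0237 [0.7227 0.1737] [0.0578 0.0565] -30.0
board? [117, 223, 63, 41, 1137] [ 0.5194 -0.3773] [0.1489 0.1432] -65.7
board? [276, 252, 66, 44, 1190] [0.6516 0.0149] [0.1498 0.1339] -76.2
side round 250 z 0.0787 [0.635  0.0077] [0.0413 0.0357] 80.4
side cross 186 z 0.0543 [0.6385 0.0085] [0.0555 0.0522] -5.1
side border 724 z 0.0307 [0.6355 0.0142] [0.145  0.0601] 39.3
side oblong 1834 z 0.0548 [ 0.5115 -0.3832] [0.0733 0.0366] -65.4
side square 1164 z 0.0308 [ 0.5109 -0.3804] [0.0744 0.0683] -69.0
side blue 294 z 0.0245 [0.7169 0.1723] [0.0581 0.0575] 62.2
board? [303, 222, 77, 52, 1661] [0.6347 0.0033] [0.1503 0.1391] -23.3
board? [0, 259, 86, 89, 434] [ 0.1104 -0.0515] [0.2051 0.0489] 66.0
board? [241, 403, 117, 77, 4001] [ 0.5128 -0.3555] [0.1511 0.1003] -8.3
```

```bash
python3 -m inch '[[[0.0416,-0.036,0],0],[[0.0416,-0.036,0],0],[[0.0416,-0.036,0],0],[[0.0416,-0.036,0],0],[[0.0416,-0.036,0],0]]' 1 20
python3 -m inch '[[[0.0416,-0.036,0],0],[[0.0416,-0.036,0],0],[[0.0416,-0.036,0],0],[[0.0416,-0.036,0],0],[[0.0416,-0.036,0],0]]'
python3 -m inch '[[[0.0416,-0.036,0],0],[[0.0416,-0.036,0],0],[[0.0416,-0.036,0],0],[[0.0416,-0.036,0],0],[[0.0,0,0],0.15]]'
cat > go.py <<'E'
import sys,numpy as np
from workcell import env
x,y,z,yaw=map(float,sys.argv[1:5]); s=env.read_state()
p=s["tcp_pos"];a=s["tool_rot"][2]; d=np.array([x,y,z])-p
c,sn=np.cos(a),np.sin(a)
t=(a-np.radians(yaw)+np.pi)%(2*np.pi)-np.pi
print("t",round(s["time_s"],2),"pos",np.round(p,4),"rpy",np.round(s["tool_rot"],4),"grip",round(s["grip_width"],3),"F",np.round(s["force"],1),"q7",round(s["joint_pos"][6],2))
print("tool shift mm:",np.round(1000*np.array([c*d[0]+sn*d[1],sn*d[0]-c*d[1],-d[2]]),1),"turn",round(t,3),"(or half-turn",round(t-np.sign(t)*np.pi,3),")")
E
python3 go.py .638 .0095 .19 0
```

```text
time_s: 0.78
tcp_pos: [0.3143, -0.4342, 0.2305]
tool_rot: [3.142, -0.0, 0.226]
force: [0.3, -0.5, -0.1]
grip_width: 1.0
time_s: 1.4
tcp_pos: [0.4767, -0.2123, 0.2306]
tool_rot: [3.141, -0.0, 0.226]
force: [-0.0, -0.8, -0.2]
grip_width: 1.001
time_s: 2.02
tcp_pos: [0.6074, -0.0317, 0.2299]
tool_rot: [-3.14, 0.0, 0.079]
force: [0.2, -1.2, -0.1]
grip_width: 1.003
t 2.02 pos [ 0.6074 -0.0317  0.2299] rpy [-3.1395e+00  1.0000e-04  7.8800e-02] grip 1.003 F [ 0.2 -1.2 -0.1] q7 -1.64
tool shift mm: [ 33.8 -38.6  39.9] turn 0.079 (or half-turn -3.063 )
```

```bash
python3 -m inch '[[[0.004,-0.0386,0],0],[[0,0,0],0.079],[[0,0,0],0],[[0,0,0],0],[[0,0,0],0]]'
cat > look.py <<'E'
import sys
from h import *
from workcell import env
n,f=sys.argv[1:3]
c=env.read_camera(n); np.savez("/tmp/last_%s.npz"%n,**c); cv2.imwrite("pics/"+f+".png",c["img"][:,:,::-1])
E
python3 look.py wrist w1; python3 go.py .638 .0095 .0 0
```

```text
time_s: 2.65
tcp_pos: [0.6069, 0.002, 0.2305]
tool_rot: [3.142, 0.0, -0.003]
force: [-0.2, 0.1, 0.5]
grip_width: 0.999
t 2.7 pos [0.6069 0.0021 0.2305] rpy [-3.1416e+00  1.0000e-04 -3.2000e-03] grip 1.003 F [ 0.3 -0.3  0.6] q7 -1.78
tool shift mm: [ 31.   -7.5 230.5] turn -0.003 (or half-turn 3.138 )
```

View pics/w1.png

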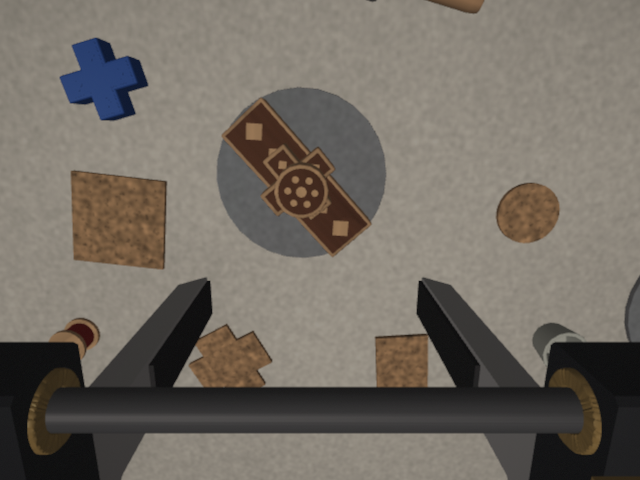

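The wrist view shows the centre stack (~300,190), the square pad (118,218), the round pad (528,212), and parts of the cross and oblong pads. I measure from this view too.

```bash
cat > meas.py <<'E'
import sys
from h import *
def layer(c,h,box,tol=.004,big=True):
    W=world(c);x,y,z=W[...,0],W[...,1],W[...,2]
    m=((abs(z-h)<tol)&(x>box[0])&(x<box[1])&(y>box[2])&(y<box[3])).astype(np.uint8)
    v,u=np.nonzero(m); return m,(rect(ray(c,np.c_[u,v],h)) if len(u)>10 else None)
def cork(c,h=.005):
    W=world(c);z=W[...,2];hsv=cv2.cvtColor(c["img"],cv2.COLOR_RGB2HSV)
    m=((z<.013)&(z>-.006)&(hsv[...,1]>85)&(hsv[...,0]<25)).astype(np.uint8)
    m=cv2.morphologyEx(m,cv2.MORPH_CLOSE,np.ones((3,3),np.uint8))
    cs,_=cv2.findContours(m,cv2.RETR_EXTERNAL,cv2.CHAIN_APPROX_NONE); 
    return [rect(ray(c,q.reshape(-1,2),h)) for q in cs if cv2.contourArea(q)>250]
E
python3 - <<'E'
from meas import *
c=dict(np.load("/tmp/last_wrist.npz")); W=world(c)
for r in cork(c): print("cork",*r)
B=(.56,.72,-.06,.09)
for nm,h in [("round",.078),("cross",.054),("border",.03),("blue",.024)]:
    m,r=layer(c,h,(.67,.8,.12,.25) if nm=="blue" else B); print(nm,m.sum(),r, np.median(W[...,2][m>0]))
m,_=layer(c,.054,B); m2,_=layer(c,.078,B)
v=(np.stack([m*255,m2*255,0*m],-1))
im=c["img"][:,:,::-1].copy()[80:270,200:400]; cv2.imwrite("pics/w1c.png",cv2.resize(np.hstack([im,v[80:270,200:400]]),None,fx=2,fy=2,interpolation=cv2.INTER_CUBIC))
E
```

```text
cork [ 0.4525 -0.0866] [0.0605 0.0516] 3.6
cork [0.455  0.0861] [0.0784 0.0741] 73.9
cork [0.4877 0.2287] [0.033  0.0263] 38.6
cork [ 0.6058 -0.1943] [0.0556 0.0556] 6.3
cork [0.5993 0.1814] [0.0846 0.0838] 83.2
round 2261 (array([0.6371, 0.0112]), array([0.0391, 0.0388]), -30.3) 0.0780986305570982
cross 1448 (array([0.6405, 0.0149]), array([0.0561, 0.056 ]), 84.5) 0.0539233479309372
border 5887 (array([0.64  , 0.0137]), array([0.1393, 0.0588]), 41.2) 0.0301331054205954
blue 3640 (array([0.7194, 0.174 ]), array([0.0576, 0.0563]), 59.4) 0.024047216319842933
```

View pics/w1c.png

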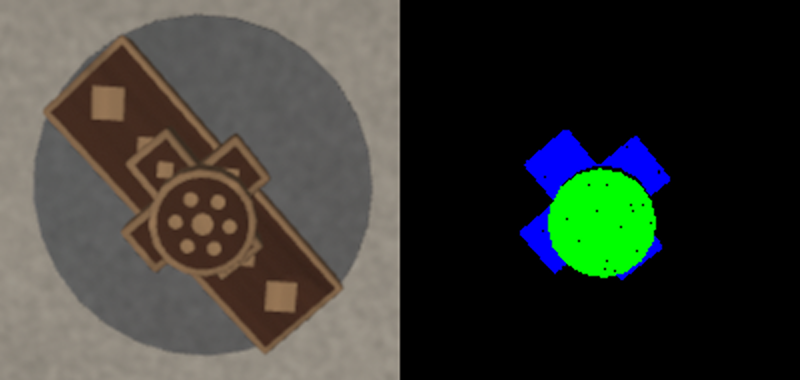

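```bash
python3 -m inch '[[[0.030,-0.0085,0.02],0],[[0,0,0.036],0],[[0,0,0.036],0],[[0,0,0.036],0],[[0,0,0.0205],0]]'
python3 -m inch '[[[0,0,0],0],[[0,0,0],0],[[0,0,0],0],[[0,0,0],0],[[0,0,0],0]]' -1 20
python3 look.py wrist w2; python3 look.py side s2; python3 go.py .605 -.195 .110 0
```

```text
time_s: 3.32
tcp_pos: [0.6363, 0.0106, 0.0803]
tool_rot: [3.142, 0.002, -0.003]
force: [1.0, 0.1, 0.6]
grip_width: 0.997
time_s: 3.95
tcp_pos: [0.6372, 0.0109, 0.0825]
tool_rot: [-3.142, -0.001, -0.003]
force: [0.7, -0.3, -0.0]
grip_width: 0.507
t 4.05 pos [0.6371 0.0109 0.0822] rpy [-3.1415e+00 -2.0000e-04 -3.3000e-03] grip 0.425 F [-1.5 -1.   2.5] q7 -1.85
tool shift mm: [-31.4 206.  -27.8] turn -0.003 (or half-turn 3.138 )
```

View pics/s2.png

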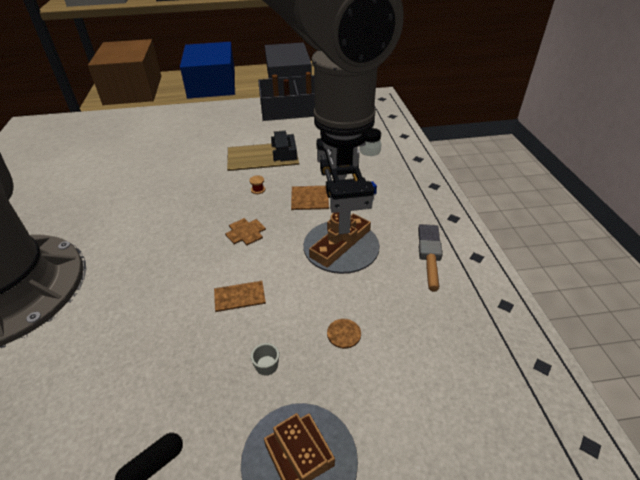

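```bash
python3 -m inch '[[[0,0,-0.028],0],[[-0.008,0.0515,0],0],[[-0.008,0.0515,0],0],[[-0.008,0.0515,0],0],[[-0.0074,0.0515,0],0]]'
python3 -m inch '[[[0,0,0.03],0],[[0,0,0.03],0],[[0,0,0],0],[[0,0,0],0],[[0,0,0],0]]'
python3 look.py wrist w3; python3 go.py .605 -.195 .033 0
```

```text
time_s: 4.68
tcp_pos: [0.6045, -0.1966, 0.1101]
tool_rot: [3.142, -0.0, -0.003]
force: [0.2, 0.4, -0.2]
grip_width: 0.416
time_s: 5.3
tcp_pos: [0.6058, -0.195, 0.0514]
tool_rot: [3.141, -0.002, -0.003]
force: [-0.1, 0.4, 0.3]
grip_width: 0.425
t 5.35 pos [ 0.6056 -0.195   0.0512] rpy [ 3.1411e+00 -1.7000e-03 -3.1000e-03] grip 0.424 F [-0.7  0.1  0.4] q7 -1.52
tool shift mm: [-0.6 -0.  18.2] turn -0.003 (or half-turn 3.139 )
```

View pics/w3.png

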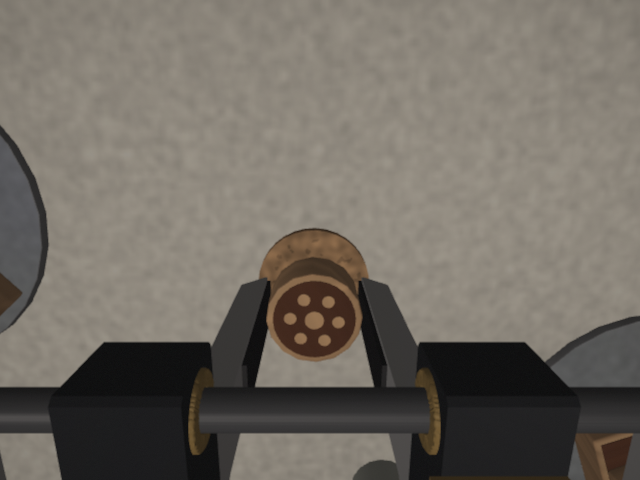

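```bash
cat >> meas.py <<'E'
def circ(p,r):
    from scipy.optimize import least_squares
    s=least_squares(lambda q:np.hypot(*(p-q).T)-r,p.mean(0),loss="soft_l1",f_scale=.001); return np.round(s.x,4),np.std(s.fun).round(4)
E
python3 - <<'E'
from meas import *
c=dict(np.load("/tmp/last_wrist.npz")); W=world(c); x,y,z=W[...,0],W[...,1],W[...,2]
hsv=cv2.cvtColor(c["img"],cv2.COLOR_RGB2HSV); b=(abs(x-.605)<.05)&(abs(y+.195)<.05)&(hsv[...,1]>85)&(hsv[...,0]<25)
def outer(m,h,sel=None):
    q=max(cv2.findContours(m.astype(np.uint8),cv2.RETR_EXTERNAL,cv2.CHAIN_APPROX_NONE)[0],key=len).reshape(-1,2)
    if sel: q=q[sel(q)]
    return ray(c,q,h)
mb=b&(z>.040)&(z<.053); print("zblock",np.median(z[mb]),"block",circ(outer(mb,np.median(z[mb])),.02), rect(outer(mb,np.median(z[mb]))))
mp=b&(abs(z-.005)<.004); print("pad",circ(outer(mp,.005,lambda q:(q[:,1]<260)),.028))
E
```

```text
zblock 0.047178357815137496 block (array([ 0.6073, -0.1954]), np.float64(0.0004)) (array([ 0.6073, -0.1954]), array([0.0401, 0.0393]), 36.0)
pad (array([ 0.6049, -0.195 ]), np.float64(0.0057))
```

```bash
python3 - <<'E'
from meas import *
c=dict(np.load("/tmp/last_wrist.npz")); W=world(c); x,y,z=W[...,0],W[...,1],W[...,2]
hsv=cv2.cvtColor(c["img"],cv2.COLOR_RGB2HSV); m=(hsv[...,1]>85)&(hsv[...,0]<25)&(z<.012)
us=np.arange(272,358); v=np.array([np.nonzero(m[200:300,u])[0][0]+200 for u in us]); print(v[::10])
print(circ(ray(c,np.c_[us,v],.005),.028))
E
```

```text
[247 238 233 230 229 230 232 237 245]
(array([ 0.6056, -0.1951]), np.float64(0.0002))
```

```bash
python3 -m inch '[[[-0.0015,0,0.010],0],[[0,0,0.0045],0],[[0,0,0.0025],0],[[0,0,0.001],0],[[0,0,0],0]]'
python3 go.py .605 -.195 .033 0
```

```text
time_s: 5.98
tcp_pos: [0.6034, -0.1949, 0.0326]
tool_rot: [3.142, 0.0, -0.003]
force: [-5.5, 1.9, 13.2]
grip_width: 0.421
t 5.97 pos [ 0.6034 -0.1949  0.0326] rpy [ 3.1415e+00  2.0000e-04 -3.3000e-03] grip 0.421 F [-5.5  1.9 13.2] q7 -1.53
tool shift mm: [ 1.6  0.1 -0.4] turn -0.003 (or half-turn 3.138 )
```

```bash
python3 -m inch '[[[0,0,0],0],[[0,0,0],0],[[0,0,0],0],[[0,0,-0.015],0],[[0,0,-0.04],0]]' 1
python3 -m inch '[[[0,0,-0.05],0],[[0,0,-0.05],0],[[0,-0.05,-0.03],0],[[0,-0.05,0],0],[[0,-0.05,0],0]]'
python3 -m inch '[[[0,-0.05,0],0],[[0,0,0],0],[[0,0,0],0],[[0,0,0],0],[[0,0,0],0]]'
python3 look.py wrist w4; python3 go.py .64 .013 .058 0
```

```text
time_s: 6.6
tcp_pos: [0.6024, -0.1946, 0.0868]
tool_rot: [-3.141, 0.003, -0.003]
force: [0.4, 0.1, 1.2]
grip_width: 0.918
time_s: 7.22
tcp_pos: [0.6039, -0.0435, 0.2188]
tool_rot: [3.141, -0.002, -0.004]
force: [0.3, -0.2, 0.5]
grip_width: 1.003
time_s: 7.85
tcp_pos: [0.6041, 0.0039, 0.2171]
tool_rot: [3.141, -0.0, -0.005]
force: [-0.1, 0.2, -0.3]
grip_width: 0.997
t 7.9 pos [0.6041 0.0041 0.217 ] rpy [ 3.1415  0.     -0.0046] grip 0.999 F [-0.3  0.1  0.1] q7 -1.81
tool shift mm: [ 35.9  -9.  159. ] turn -0.005 (or half-turn 3.137 )
```

View pics/w4.png

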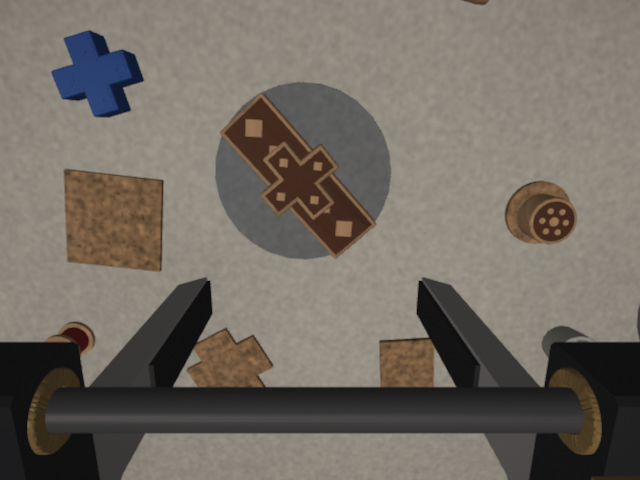

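```bash
cat > mw.py <<'E'
import sys
from meas import *
c=dict(np.load(sys.argv[1])); W=world(c)
for a in sys.argv[2:]:
    h,x,y,r=map(float,a.split(","))
    m,q=layer(c,h,(x-r,x+r,y-r,y+r),.0035); v,u=np.nonzero(m)
    p=ray(c,np.c_[u,v],h); print(a,len(u),*(q or ()),"centroid",np.round(p.mean(0),4))
E
python3 mw.py /tmp/last_wrist.npz .029,.605,-.195,.05 .054,.638,.012,.07 .03,.638,.012,.09
python3 - <<'E'
from meas import *
c=dict(np.load("/tmp/last_wrist.npz"))
for r in cork(c): print("cork",*r)
E
```

```text
.029,.605,-.195,.05 1782 [ 0.6034 -0.1936] [0.0406 0.039 ] 78.7 centroid [ 0.6036 -0.1938]
.054,.638,.012,.07 3790 [0.6406 0.015 ] [0.0563 0.0557] -6.0 centroid [0.641  0.0149]
.03,.638,.012,.09 6610 [0.6387 0.015 ] [0.1393 0.0459] 41.4 centroid [0.6421 0.0174]
cork [ 0.4557 -0.0864] [0.0544 0.0518] 3.1
cork [0.4624 0.0872] [0.0826 0.0632] 89.7
cork [0.4881 0.2291] [0.0324 0.0265] 43.0
cork [ 0.6088 -0.1905] [0.0551 0.0474] -35.2
cork [0.5993 0.1813] [0.0847 0.0838] 83.2
```

```bash
python3 look.py side s4; python3 look.py scene c4; for n in side scene; do echo $n; python3 mw.py /tmp/last_$n.npz .029,.605,-.195,.05 .054,.638,.012,.07 .03,.638,.012,.09; done
python3 - <<'E'
import cv2;a=cv2.imread("pics/s4.png")[280:370,290:400];b=cv2.imread("pics/c4.png")[220:310,165:275];import numpy as np
w=cv2.imread("pics/w4.png")[170:260,490:600]
cv2.imwrite("pics/rc.png",cv2.resize(np.hstack([a,b,w]),None,fx=2.4,fy=2.4,interpolation=cv2.INTER_CUBIC))
E
```

```text
side
.029,.605,-.195,.05 419 [ 0.6018 -0.1968] [0.041  0.0381] 81.1 centroid [ 0.6014 -0.1964]
.054,.638,.012,.07 430 [0.6391 0.0135] [0.0592 0.0554] 84.4 centroid [0.6384 0.0127]
.03,.638,.012,.09 693 [0.6371 0.0141] [0.143  0.0581] 38.9 centroid [0.6274 0.0008]
scene
.029,.605,-.195,.05 156 [ 0.6054 -0.1949] [0.0424 0.0367] 6.8 centroid [ 0.6051 -0.1947]
.054,.638,.012,.07 300 [0.6428 0.0141] [0.0571 0.0545] 86.9 centroid [0.6424 0.0144]
.03,.638,.012,.09 523 [0.6408 0.0158] [0.1432 0.0591] 41.5 centroid [0.6507 0.0195]
```

View pics/rc.png

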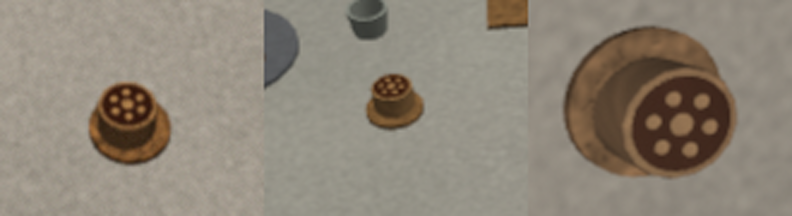

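```bash
cat > yaw4.py <<'E'
from meas import *
def yaw4(p):
    q=p-p.mean(0); w=q[:,0]+1j*q[:,1]; return np.degrees(np.angle((w**4).sum()))/4
if __name__=="__main__":
    for f in ["last_wrist","last_side","last_scene"]:
        c=dict(np.load(f"/tmp/{f}.npz")); m,_=layer(c,.054,(.56,.72,-.06,.09),.0035); v,u=np.nonzero(m); print(f,"cross",yaw4(ray(c,np.c_[u,v],.054))%90)
    for n in ["scene0","side0"]:
        c=dict(np.load(f"/tmp/{n}.npz")); W=world(c); hsv=cv2.cvtColor(c["img"],cv2.COLOR_RGB2HSV)
        m=(abs(W[...,2])<.013)&(hsv[...,1]>85)&(hsv[...,0]<25)&(abs(W[...,0]-.45)<.055)&(abs(W[...,1]-.087)<.055); v,u=np.nonzero(m)
        p=ray(c,np.c_[u,v],.005); print("pad",p.mean(0),yaw4(p)%90)
        m=(abs(W[...,2]-.024)<.004)&(abs(W[...,0]-.72)<.055)&(abs(W[...,1]-.173)<.055); v,u=np.nonzero(m)
E
python3 yaw4.py
```

```text
last_wrist cross 39.00238812504889
last_side cross 38.672733224872474
last_scene cross 38.48612880140184
pad [0.45245983 0.08614417] 28.604829505033546
pad [0.44959571 0.08550152] 28.34650050577286
```

```bash
python3 -m inch '[[[0.0367,-0.0102,0.0],0],[[0,0,0.025],-0.171],[[0,0,0.025],-0.171],[[0,0,0.025],-0.171],[[0,0,0.02],-0.172]]'
python3 go.py .6408 .0142 .058 39
```

```text
time_s: 8.62
tcp_pos: [0.6406, 0.0149, 0.1209]
tool_rot: [-3.141, 0.0, 0.687]
force: [-0.2, 0.5, 0.3]
grip_width: 1.003
t 8.62 pos [0.6406 0.0149 0.1209] rpy [-3.1411e+00  4.0000e-04  6.8710e-01] grip 1.003 F [-0.2  0.5  0.3] q7 -1.24
tool shift mm: [-0.3  0.7 62.9] turn 0.006 (or half-turn -3.135 )
```

```bash
python3 -m inch '[[[0,0,0.03],0],[[0,0,0.022],0],[[0,0,0.011],0],[[0,0,0],0],[[0,0,0],0]]'
python3 -m inch '[[[0,0,0],0],[[0,0,0],0],[[0,0,0],0],[[0,0,0],0],[[0,0,0],0]]' -1 20
python3 look.py wrist w5; python3 go.py .4505 .0865 .1 28.5
```

```text
time_s: 9.25
tcp_pos: [0.6414, 0.0153, 0.0599]
tool_rot: [3.141, -0.001, 0.682]
force: [1.0, -0.0, 0.9]
grip_width: 1.001
time_s: 9.88
tcp_pos: [0.6409, 0.0151, 0.0591]
tool_rot: [3.142, -0.0, 0.682]
force: [-1.1, 0.2, 2.9]
grip_width: 0.639
t 9.93 pos [0.6409 0.0151 0.0591] rpy [ 3.1415e+00 -1.0000e-04  6.8170e-01] grip 0.638 F [ 0.2 -1.1  2.8] q7 -1.28
tool shift mm: [-102.8 -175.4  -40.9] turn 0.184 (or half-turn -2.957 )
```

View pics/w5.png

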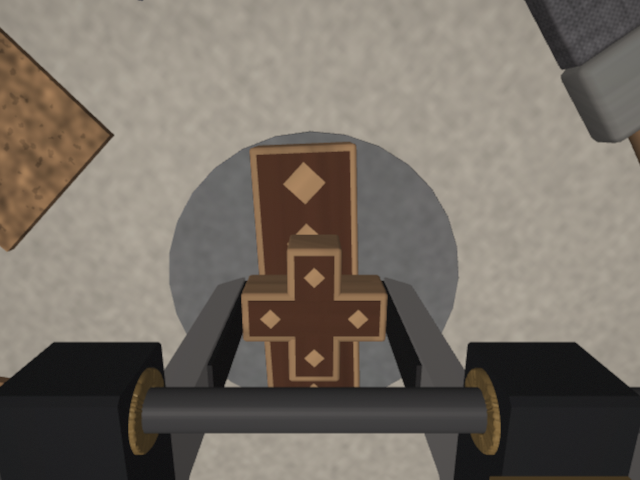

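```bash
python3 -m inch '[[[0,0,-0.041],0],[[-0.0257,-0.0438,0],0],[[-0.0257,-0.0438,0],0],[[-0.0257,-0.0438,0],0],[[-0.0257,-0.0440,0],0]]'
python3 -m inch '[[[0,0,0.01],0.09],[[0,0,0.015],0.094],[[0,0,0.01],0],[[0,0,0],0],[[0,0,0],0]]'
python3 look.py wrist w6; python3 go.py .4505 .0865 .034 28.5
```

```text
time_s: 10.55
tcp_pos: [0.4489, 0.087, 0.1]
tool_rot: [3.141, -0.0, 0.682]
force: [-0.5, 2.4, -0.3]
grip_width: 0.638
time_s: 11.18
tcp_pos: [0.4507, 0.0866, 0.0652]
tool_rot: [-3.141, -0.0, 0.499]
force: [-0.5, -0.8, 0.3]
grip_width: 0.636
t 11.22 pos [0.4507 0.0866 0.0653] rpy [ 3.1416e+00 -4.0000e-04  4.9860e-01] grip 0.636 F [-0.1  0.1 -0.6] q7 -1.66
tool shift mm: [-0.2 -0.  31.3] turn 0.001 (or half-turn -3.14 )
```

View pics/w6.png

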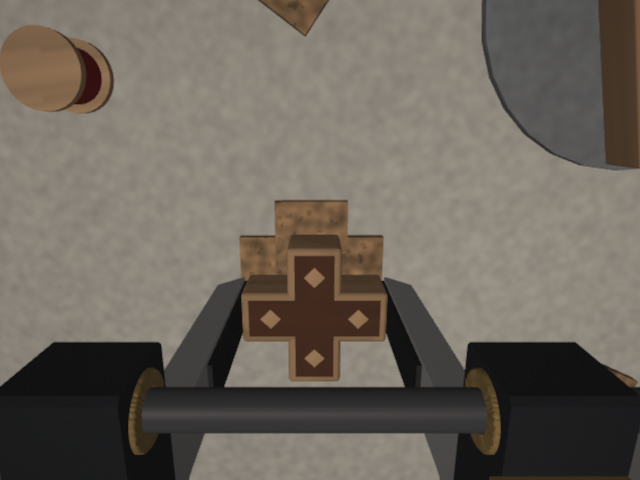

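```bash
cat > tl.py <<'E'
# pixel -> tool-frame xy (mm) relative to TCP, on plane h ; args u,v,h
import sys
from h import *
from workcell import env
c=dict(np.load("/tmp/last_wrist.npz")); s=env.read_state(); a=s["tool_rot"][2]; p=s["tcp_pos"]
for q in sys.argv[1:]:
    u,v,h=map(float,q.split(",")); w=ray(c,(u,v),h)[0]; d=w-p[:2]
    print(q,"tool",np.round(1000*np.array([np.cos(a)*d[0]+np.sin(a)*d[1],np.sin(a)*d[0]-np.cos(a)*d[1]]),1),"world",np.round(w,4))
E
python3 tl.py 311.5,200.5,.005 275,201,.005 348,201,.005 256,236,.005 365,236,.005 240,255,.005 383,255,.005 314.5,248.5,.0603 314.5,381,.0603 243,315,.0603 386,315,.0603
python3 -c "
from meas import *
c=dict(np.load('/tmp/last_wrist.npz'));W=world(c);print(W[318,314],W[300,314],W[210,311])
m,r=layer(c,float(W[318,314,2]),(.4,.52,.03,.14),.003);print(r)
import numpy as np
v,u=np.nonzero(m)
from yaw4 import yaw4
p=ray(c,np.c_[u,v],float(W[318,314,2]));print(p.mean(0),yaw4(p)%90)"
```

```text
311.5,200.5,.005 tool [39.1 -0.4] world [0.4849 0.1056]
275,201,.005 tool [ 38.8 -19.1] world [0.4757 0.1219]
348,201,.005 tool [38.8 18.4] world [0.4936 0.089 ]
256,236,.005 tool [ 20.2 -29.5] world [0.4544 0.1222]
365,236,.005 tool [20.3 27.7] world [0.4818 0.072 ]
240,255,.005 tool [  9.8 -38.4] world [0.441 0.125]
383,255,.005 tool [ 9.8 37.6] world [0.4773 0.0583]
314.5,248.5,.0603 tool [29.6  1.1] world [0.4772 0.0998]
314.5,381,.0603 tool [-29.6   1.1] world [0.4253 0.0714]
243,315,.0603 tool [  1.2 -28.2] world [0.4383 0.1119]
386,315,.0603 tool [ 1.2 30.4] world [0.4663 0.0605]
[0.45092756 0.08568403 0.06007368] [0.45811579 0.08960646 0.06056582] [0.48035689 0.10345971 0.00481398]
(array([0.4566, 0.0886]), array([0.065 , 0.0644]), -17.2)
[0.4522041  0.08664336] 28.586434466983025
```

```bash
python3 -m inch '[[[0.001,-0.001,0.012],0],[[0,0,0.011],0],[[0,0,0.005],0],[[0,0,0.0025],0],[[0,0,0.0005],0]]'
python3 go.py .4505 .0865 .034 28.5
```

```text
time_s: 11.85
tcp_pos: [0.4508, 0.088, 0.0339]
tool_rot: [-3.141, 0.0, 0.498]
force: [-3.1, 0.7, 8.1]
grip_width: 0.638
t 11.85 pos [0.4508 0.088  0.0339] rpy [-3.1415e+00  2.0000e-04  4.9790e-01] grip 0.638 F [-3.1  0.7  8.1] q7 -1.71
tool shift mm: [-0.9  1.2 -0.1] turn 0.001 (or half-turn -3.141 )
```

```bash
python3 -m inch '[[[0,0,0],0],[[0,0,0],0],[[0,0,0],0],[[0,0,-0.02],0],[[0,0,-0.05],0]]' 1
python3 -m inch '[[[0,0,-0.04],-0.18],[[0,0,-0.04],-0.18],[[0,0,-0.03],-0.18],[[0,0,0],-0.18],[[0,0,0],-0.18]]'
python3 go.py .50 -.33 .21 114.5
python3 look.py wrist w7; python3 -c "
from meas import *
c=dict(np.load('/tmp/scene0.npz'));W=world(c);m=(W[...,2]>.03)&(W[...,1]<-.43)&(W[...,1]>-.7)&(W[...,0]>.42)&(W[...,0]<.8)
for a in np.arange(.42,.8,.04):
  q=m&(abs(W[...,0]-a)<.02)
  if q.sum()>5: print(round(a,2),W[...,1][q].max(),W[...,2][q].max())"
```

```text
time_s: 12.48
tcp_pos: [0.4496, 0.0877, 0.1035]
tool_rot: [-3.14, 0.003, 0.498]
force: [-0.3, 0.5, 0.6]
grip_width: 1.001
time_s: 13.1
tcp_pos: [0.451, 0.0877, 0.2145]
tool_rot: [3.14, 0.0, 1.403]
force: [-0.2, 0.4, 0.4]
grip_width: 0.998
t 13.1 pos [0.451  0.0877 0.2145] rpy [3.1405 0.     1.4034] grip 0.998 F [-0.2  0.4  0.4] q7 -0.6
tool shift mm: [-403.7  117.9    4.5] turn -0.595 (or half-turn 2.547 )
0.42 -0.5292566023956454 0.1614140547770341
0.46 -0.5275967341095551 0.1639731564791755
0.5 -0.5272630501506268 0.1642867168270612
0.54 -0.5279310614549017 0.16347751972670835
0.58 -0.5273701743152363 0.1631027212803817
0.62 -0.5279903055176082 0.16294172140154925
0.66 -0.527710915104312 0.16433771757291735
0.7 -0.4700633923121135 0.16219061469902288
0.74 -0.46837011519450406 0.14222015994369258
```

View pics/w7.png

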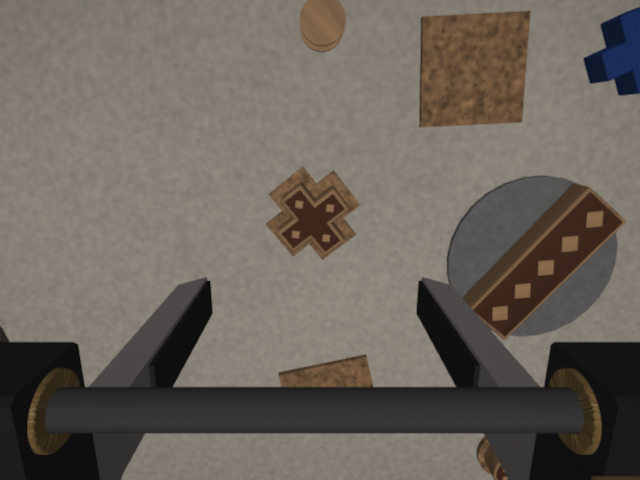

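```bash
python3 look.py side s7; python3 look.py scene c7; python3 - <<'E'
from yaw4 import *
for f in ["last_wrist","last_side","last_scene"]:
    c=dict(np.load(f"/tmp/{f}.npz")); m,r=layer(c,.029,(.38,.52,.02,.15),.0035); v,u=np.nonzero(m); p=ray(c,np.c_[u,v],.029)
    print(f,r,p.mean(0).round(4),yaw4(p)%90,[q for q in cork(c) if abs(q[0][1]-.087)<.03])
E
```

```text
last_wrist (array([0.4509, 0.087 ]), array([0.0562, 0.056 ]), 73.5) [0.4508 0.0876] 28.703456295027888 [(array([0.4512, 0.0877]), array([0.0754, 0.0754]), -61.2)]
last_side (array([0.4498, 0.0847]), array([0.0576, 0.0548]), 73.9) [0.4496 0.0845] 28.493745625062058 [(array([0.453 , 0.0719]), array([0.0796, 0.0533]), 13.4)]
last_scene (array([0.4532, 0.0866]), array([0.0571, 0.054 ]), -19.4) [0.454  0.0861] 27.8548734156297 []
```

```bash
python3 -m inch '[[[-0.0536,0.0178,0],0],[[-0.0536,0.0178,0],0],[[-0.0536,0.0178,0],0],[[-0.0536,0.0178,0],0],[[-0.0536,0.0178,0],0]]'
python3 -m inch '[[[-0.0536,0.0178,0],0],[[-0.0536,0.0178,0],0],[[-0.0536,0.0178,0],0],[[-0.0536,0.0178,0],0],[[0,0,0],-0.18]]'
python3 -m inch '[[[0,0,0],-0.18],[[0,0,0],-0.18],[[0,0,0],-0.055],[[0,0,0],0],[[0,0,0],0]]'
python3 look.py wrist w8; python3 go.py .514 -.382 .082 114.5
python3 mw.py /tmp/last_wrist.npz .054,.514,-.382,.07 .03,.514,-.382,.07
```

```text
time_s: 13.88
tcp_pos: [0.4924, -0.1933, 0.214]
tool_rot: [3.141, 0.0, 1.393]
force: [1.5, 0.4, -0.7]
grip_width: 1.002
time_s: 14.5
tcp_pos: [0.5245, -0.4193, 0.2127]
tool_rot: [-3.14, 0.0, 1.57]
force: [-0.0, 1.6, -0.1]
grip_width: 1.0
time_s: 15.12
tcp_pos: [0.5256, -0.4148, 0.2138]
tool_rot: [-3.141, -0.0, 1.989]
force: [0.2, -0.1, -0.5]
grip_width: 1.0
t 15.18 pos [ 0.5256 -0.4148  0.2139] rpy [-3.1414e+00 -2.0000e-04  1.9901e+00] grip 0.998 F [-0.2  0.6  0.7] q7 0.81
tool shift mm: [ 34.7   2.8 131.9] turn -0.008 (or half-turn 3.133 )
.054,.514,-.382,.07 4667 [ 0.5126 -0.3829] [0.0715 0.0358] -65.5 centroid [ 0.5123 -0.382 ]
.03,.514,-.382,.07 3366 [ 0.5111 -0.3777] [0.0677 0.0677] -69.0 centroid [ 0.5103 -0.3745]
```

View pics/w8.png

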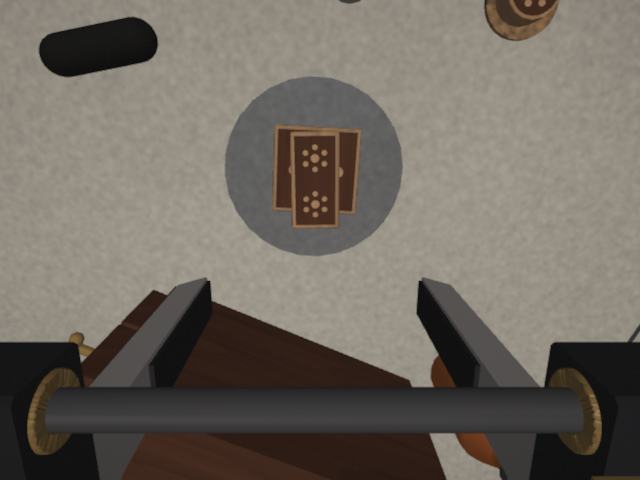

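```bash
python3 -m inch '[[[0.0347,0.0022,0],-0.008],[[0,0,0.05],0],[[0,0,0.05],0],[[0,0,0.04],0],[[0,0,0.0155],0]]'
python3 -m inch '[[[0,0,0],0],[[0,0,0],0],[[0,0,0],0],[[0,0,0],0],[[0,0,0],0]]' -1 20
python3 -m inch '[[[0,0,0],0],[[0,0,0],0],[[0,0,-0.02],0],[[0,0,-0.02],0],[[0,0,0],0]]'
python3 look.py wrist w9;python3 go.py .436 -.0883 .1 183.3
```

```text
time_s: 15.8
tcp_pos: [0.5125, -0.3817, 0.0564]
tool_rot: [-3.14, -0.002, 2.0]
force: [0.5, -0.8, 0.3]
grip_width: 0.999
time_s: 16.42
tcp_pos: [0.5135, -0.3825, 0.0589]
tool_rot: [3.141, 0.0, 2.001]
force: [0.4, -0.3, -0.3]
grip_width: 0.504
time_s: 17.05
tcp_pos: [0.5145, -0.3831, 0.1012]
tool_rot: [3.14, 0.003, 2.0]
force: [0.3, -0.1, -1.5]
grip_width: 0.383
t 17.1 pos [ 0.5139 -0.3828  0.1   ] rpy [3.1406e+00 2.0000e-03 2.0005e+00] grip 0.381 F [-0.3 -0.8 -0.9] q7 0.73
tool shift mm: [300.2  51.9  -0. ] turn -1.199 (or half-turn 1.943 )
```

View pics/w9.png

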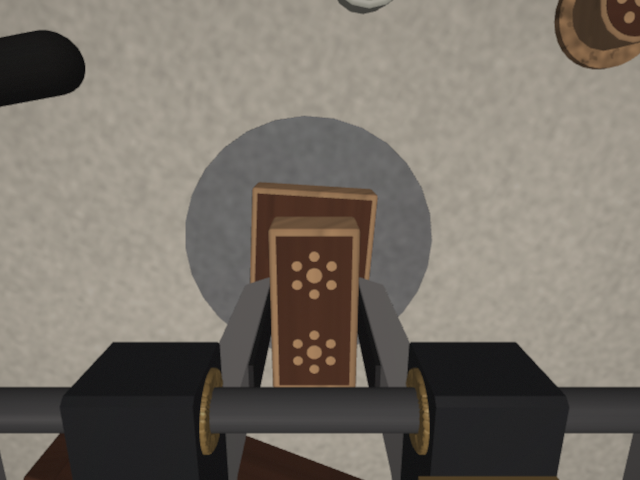

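```bash
python3 -m inch '[[[0.05,0.0087,0],0],[[0.05,0.0087,0],0],[[0.05,0.0087,0],0],[[0.05,0.0087,0],0],[[0.05,0.0087,0],0]]'
python3 -m inch '[[[0.05,0.0085,0],0],[[0,0,0],-0.171],[[0,0,0],-0.171],[[0,0,0],-0.171],[[0,0,0],-0.171]]'
python3 -m inch '[[[0,0,0.01],-0.171],[[0,0,0.01],-0.171],[[0,0,0.015],-0.171],[[0,0,0],0],[[0,0,0],0]]'
python3 look.py wrist w10;python3 go.py .436 -.0883 .034 183.3
```

```text
time_s: 17.73
tcp_pos: [0.4479, -0.1355, 0.0983]
tool_rot: [-3.142, -0.0, 2.001]
force: [0.6, 0.5, -0.6]
grip_width: 0.378
time_s: 18.35
tcp_pos: [0.4354, -0.0879, 0.0983]
tool_rot: [-3.141, -0.0, 2.691]
force: [0.1, -1.3, -0.7]
grip_width: 0.381
time_s: 18.98
tcp_pos: [0.4356, -0.0879, 0.0638]
tool_rot: [3.141, -0.0, -3.089]
force: [0.7, 0.9, -0.5]
grip_width: 0.379
t 19.02 pos [ 0.4358 -0.088   0.0639] rpy [-3.1414e+00  4.0000e-04 -3.0888e+00] grip 0.381 F [-0.1  0.5 -0.1] q7 1.26
tool shift mm: [-0.2 -0.3 29.9] turn -0.005 (or half-turn 3.137 )
```

View pics/w10.png

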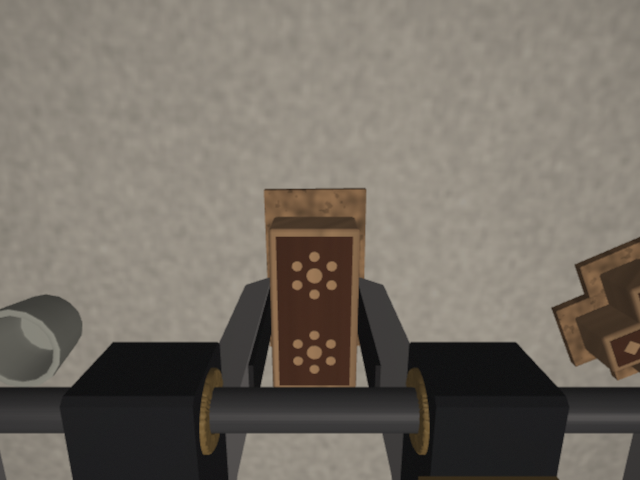

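```bash
python3 tl.py 264.5,189,.005 366,188.5,.005 270.5,230,.059 359,229,.059 273,387,.059 356,386.5,.059; python3 -c "
from meas import *
c=dict(np.load('/tmp/last_wrist.npz'))
g=c['img']
def edge(v,lo,hi):
  x=g[v].astype(int).sum(1); return x[lo:hi].tolist()
W=world(c);print(W[300,314,2])
hsv=cv2.cvtColor(g,cv2.COLOR_RGB2HSV);m=(hsv[...,1]>85)&(hsv[...,0]<25)
for v in (195,205,212): q=np.nonzero(m[v,240:400])[0]+240; print(v,q.min(),q.max())
for u in (275,315,355): q=np.nonzero(m[150:300,u])[0]+150; print(u,q.min())
"
```

```text
264.5,189,.005 tool [ 43.5 -25.5] world [ 0.3937 -0.1157]
366,188.5,.005 tool [43.7 25.9] world [ 0.3908 -0.0644]
270.5,230,.059 tool [ 35.5 -17.3] world [ 0.4013 -0.1071]
359,229,.059 tool [35.9 17.1] world [ 0.3991 -0.0728]
273,387,.059 tool [-34.2 -18.1] world [ 0.4709 -0.1042]
356,386.5,.059 tool [-34.   17.7] world [ 0.4688 -0.0685]
0.05829299347274901
195 264 365
205 265 364
212 265 364
275 189
315 189
355 189
```

```bash
python3 -m inch '[[[0,0.0,0.012],-0.004],[[0,0,0.010],0],[[0,0,0.005],0],[[0,0,0.0025],0],[[0,0,0.0005],0]]'
python3 go.py .436 -.0883 .034 183.3
```

```text
time_s: 19.65
tcp_pos: [0.4356, -0.0878, 0.0335]
tool_rot: [3.141, -0.0, -3.081]
force: [-4.7, 1.7, 11.1]
grip_width: 0.381
t 19.65 pos [ 0.4356 -0.0878  0.0335] rpy [ 3.1415e+00 -2.0000e-04 -3.0813e+00] grip 0.381 F [-4.7  1.7 11.1] q7 1.2
tool shift mm: [-0.4 -0.6 -0.5] turn 0.003 (or half-turn -3.139 )
```

```bash
python3 -m inch '[[[0,0,0],0],[[0,0,0],0],[[0,0,0],0],[[0,0,-0.02],0],[[0,0,-0.05],0]]' 1
python3 -m inch '[[[0,0,-0.04],0.18],[[0,0,-0.04],0.18],[[0,0,-0.03],0.18],[[0,0,0],0.18],[[0,0,0],0.18]]'
python3 look.py wrist w11; python3 go.py .525 -.412 .21 111
```

```text
time_s: 20.27
tcp_pos: [0.4345, -0.0875, 0.1031]
tool_rot: [3.139, -0.003, -3.081]
force: [0.5, -0.8, 0.5]
grip_width: 0.874
time_s: 20.9
tcp_pos: [0.4357, -0.0881, 0.214]
tool_rot: [3.141, 0.001, 2.295]
force: [0.4, 0.3, 0.0]
grip_width: 1.002
t 20.95 pos [ 0.4356 -0.0881  0.2138] rpy [3.1415e+00 7.0000e-04 2.2856e+00] grip 1.0 F [-0.5 -0.3  0.2] q7 0.67
tool shift mm: [-303.2 -144.8    3.8] turn 0.348 (or half-turn -2.793 )
```

View pics/w11.png

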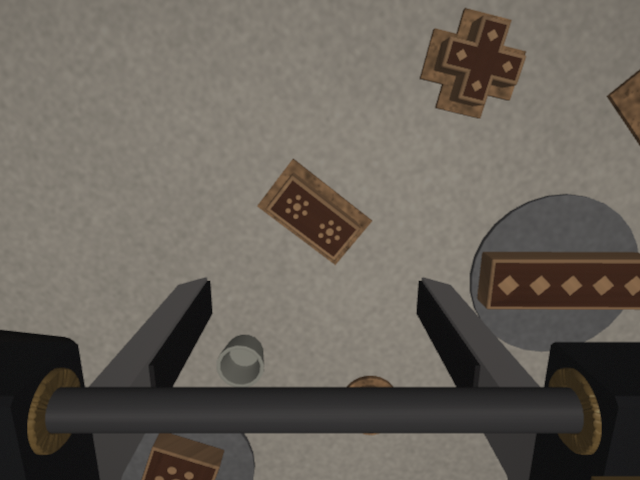

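```bash
python3 mw.py /tmp/last_wrist.npz .029,.436,-.088,.06; python3 -c "
from meas import *
c=dict(np.load('/tmp/last_wrist.npz'))
for r in cork(c): print(*r)"
python3 -m inch '[[[-0.0505,-0.0241,0],0],[[-0.0505,-0.0241,0],0],[[-0.0505,-0.0241,0],0],[[-0.0505,-0.0241,0],0],[[-0.0505,-0.0241,0],0]]'
python3 -m inch '[[[-0.0505,-0.0241,0],0],[[0,0,0],0.174],[[0,0,0],0.174],[[0,0,0],0],[[0,0,0],0]]'
python3 look.py wrist w12; python3 mw.py /tmp/last_wrist.npz .03,.514,-.382,.07; python3 look.py side s12;python3 mw.py /tmp/last_side.npz .03,.514,-.382,.07 .029,.436,-.088,.06; python3 go.py .511 -.38 .034 111
```

```text
.029,.436,-.088,.06 3728 [ 0.4354 -0.0884] [0.0717 0.0361] 3.6 centroid [ 0.4349 -0.0883]
[ 0.5891 -0.1777] [0.0424 0.0123] 41.5
[ 0.4366 -0.0875] [0.0874 0.0517] 3.5
[0.5703 0.1456] [0.0579 0.0248] -37.0
[0.4424 0.0825] [0.0758 0.0571] -61.3
time_s: 21.58
tcp_pos: [0.5147, -0.3582, 0.2133]
tool_rot: [-3.142, -0.0, 2.305]
force: [0.9, 1.0, 1.2]
grip_width: 0.999
time_s: 22.2
tcp_pos: [0.5303, -0.4099, 0.2135]
tool_rot: [-3.142, -0.0, 1.959]
force: [-0.0, -0.3, 0.1]
grip_width: 0.999
.03,.514,-.382,.07 7249 [ 0.5111 -0.3777] [0.0677 0.0677] -69.0 centroid [ 0.5107 -0.3769]
.03,.514,-.382,.07 2779 [ 0.5101 -0.3778] [0.0692 0.0681] -69.0 centroid [ 0.5117 -0.3788]
.029,.436,-.088,.06 436 [ 0.423  -0.0907] [0.049  0.0399] 4.1 centroid [ 0.421  -0.0915]
t 22.3 pos [ 0.5302 -0.41    0.2135] rpy [ 3.1415 -0.      1.9572] grip 0.999 F [-0.3 -0.1 -0.2] q7 0.74
tool shift mm: [ 35.1  -6.5 179.5] turn 0.02 (or half-turn -3.122 )
```

View pics/w12.png

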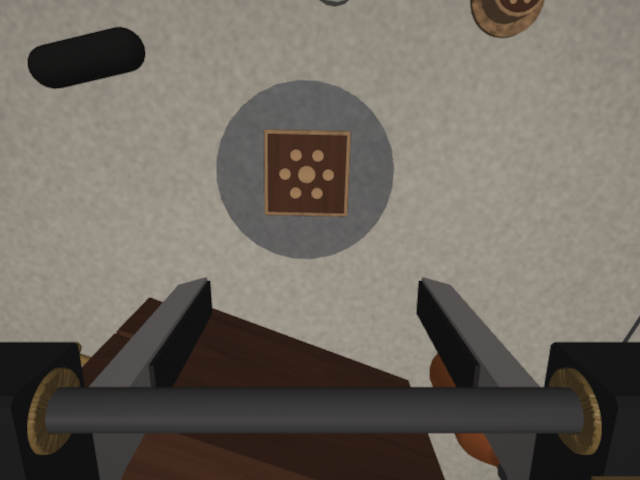

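```bash
python3 -m inch '[[[0.0367,-0.0059,0],0.02],[[0,0,0.05],0],[[0,0,0.05],0],[[0,0,0.05],0],[[0,0,0.02],0]]'
python3 -m inch '[[[0,0,0.009],0],[[0,0,0],0],[[0,0,0],0],[[0,0,0],0],[[0,0,0],0]]' 
python3 go.py .511 -.3785 .034 111
```

```text
time_s: 22.92
tcp_pos: [0.5099, -0.3775, 0.0411]
tool_rot: [-3.14, -0.003, 1.936]
force: [-0.1, -0.2, 0.7]
grip_width: 0.998
time_s: 23.55
tcp_pos: [0.5113, -0.3785, 0.0351]
tool_rot: [3.141, 0.001, 1.934]
force: [-1.4, 0.1, 0.0]
grip_width: 0.998
t 23.55 pos [ 0.5113 -0.3785  0.0351] rpy [3.1411e+00 8.0000e-04 1.9337e+00] grip 0.998 F [-1.4  0.1  0. ] q7 0.59
tool shift mm: [ 0.1 -0.3  1.1] turn -0.004 (or half-turn 3.138 )
```

```bash
python3 -m inch '[[[0,0,0],0],[[0,0,0],0],[[0,0,0],0],[[0,0,0],0],[[0,0,0],0]]' -1 25
python3 -m inch '[[[0,0,-0.01],0],[[0,0,-0.025],0],[[0,0,-0.05],0],[[0,0,0],0],[[0,0,0],0]]'
python3 go.py .5985 .1812 .12 83.3
```

```text
time_s: 24.18
tcp_pos: [0.5111, -0.3782, 0.0345]
tool_rot: [3.142, -0.0, 1.934]
force: [1.0, 0.2, 0.3]
grip_width: 0.721
time_s: 24.8
tcp_pos: [0.5108, -0.3783, 0.1196]
tool_rot: [-3.142, 0.0, 1.934]
force: [-0.5, 0.2, -2.0]
grip_width: 0.721
t 24.8 pos [ 0.5108 -0.3783  0.1196] rpy [-3.1415e+00  3.0000e-04  1.9336e+00] grip 0.721 F [-0.5  0.2 -2. ] q7 0.65
tool shift mm: [ 4.920e+02  2.806e+02 -4.000e-01] turn 0.48 (or half-turn -2.662 )
```

Grip 0.721 (68 mm). 10 rows of (.0492,.0281), then turn.

```bash
python3 -m inch '[[[0.0492,0.0281,0],0],[[0.0492,0.0281,0],0],[[0.0492,0.0281,0],0],[[0.0492,0.0281,0],0],[[0.0492,0.0281,0],0]]'
python3 -m inch '[[[0.0492,0.0281,0],0],[[0.0492,0.0281,0],0],[[0.0492,0.0281,0],0],[[0.0492,0.0281,0],0],[[0.0492,0.0281,0],0]]'
python3 -m inch '[[[0,0,0.015],0.16],[[0,0,0.02],0.16],[[0,0,0.02],0.16],[[0,0,0],0],[[0,0,0],0]]'
python3 look.py wrist w13; python3 go.py .5985 .1812 .034 83.3
```

```text
time_s: 25.42
tcp_pos: [0.5544, -0.0966, 0.1185]
tool_rot: [-3.14, -0.001, 1.934]
force: [1.1, 0.3, -0.5]
grip_width: 0.723
time_s: 26.05
tcp_pos: [0.5985, 0.183, 0.1183]
tool_rot: [-3.14, -0.0, 1.934]
force: [0.8, -1.3, -0.7]
grip_width: 0.72
time_s: 26.68
tcp_pos: [0.599, 0.1817, 0.0646]
tool_rot: [-3.141, -0.0, 1.458]
force: [-0.9, 1.1, -0.6]
grip_width: 0.72
t 26.73 pos [0.5992 0.1816 0.065 ] rpy [ 3.1414e+00 -3.0000e-04  1.4570e+00] grip 0.722 F [ 0.6 -0.1 -0.1] q7 -0.79
tool shift mm: [-0.5 -0.7 31. ] turn 0.003 (or half-turn -3.138 )
```

View pics/w13.png

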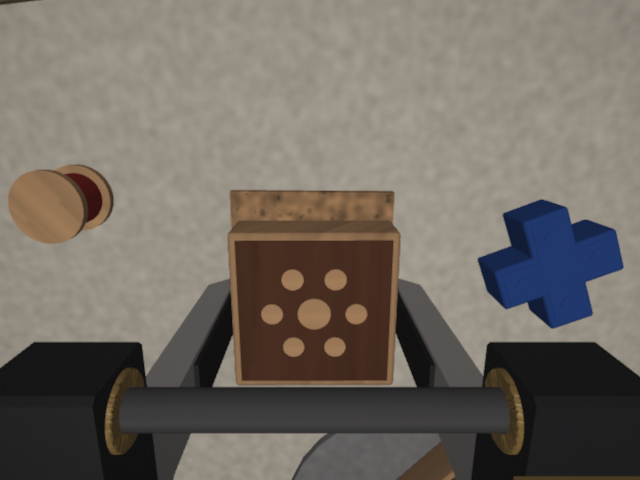

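```bash
python3 tl.py 230.5,191,.005 393.5,191,.005 230,236,.060 399,234.5,.060 236,384,.060 393,383,.060; python3 -c "
from meas import *
c=dict(np.load('/tmp/last_wrist.npz'));W=world(c);print(W[315,314],W[275,314]); h=float(W[315,314,2])
hsv=cv2.cvtColor(c['img'],cv2.COLOR_RGB2HSV);m=(hsv[...,1]>85)&(hsv[...,0]<25)
for v in (195,205,212): q=np.nonzero(m[v,200:430])[0]+200; print(v,q.min(),q.max())
m,r=layer(c,h,(.54,.66,.12,.24),.003);print(r,h)"
```

```text
230.5,191,.005 tool [ 42.9 -41.6] world [0.5628 0.229 ]
393.5,191,.005 tool [43.  41.4] world [0.6452 0.2197]
230,236,.060 tool [ 33.7 -31.8] world [0.5715 0.2187]
399,234.5,.060 tool [34.4 33.9] world [0.6368 0.2119]
236,384,.060 tool [-32.  -32.5] world [0.5633 0.1535]
393,383,.060 tool [-31.4  34.9] world [0.6303 0.1464]
[0.60016959 0.18176238 0.05992282] [0.60213627 0.19916952 0.06032894]
195 231 393
205 231 392
212 231 392
(array([0.6002, 0.1833]), array([0.0927, 0.0686]), -6.5) 0.05992282266783549
```

```bash
python3 -m inch '[[[0,-0.001,0.012],0.002],[[0,0,0.010],0],[[0,0,0.005],0],[[0,0,0.0025],0],[[0,0,0.0005],0]]'
python3 go.py .5985 .1812 .034 83.3
```

```text
time_s: 27.35
tcp_pos: [0.5981, 0.1816, 0.0344]
tool_rot: [-3.141, -0.0, 1.452]
force: [0.6, 0.3, -1.0]
grip_width: 0.72
t 27.35 pos [0.5981 0.1816 0.0344] rpy [-3.1415 -0.      1.4519] grip 0.72 F [ 0.6  0.3 -1. ] q7 -0.82
tool shift mm: [-0.4  0.5  0.4] turn -0.002 (or half-turn 3.14 )
```

```bash
python3 -m inch '[[[0,0,0.0007],0],[[0,0,0.0004],0],[[0,0,0],0],[[0,0,0],0],[[0,0,0],0]]'
```

```text
time_s: 27.98
tcp_pos: [0.5981, 0.1816, 0.0335]
tool_rot: [3.141, -0.0, 1.452]
force: [0.1, 0.4, -0.5]
grip_width: 0.723
```

```bash
python3 -m inch '[[[0,0,0.0005],0],[[0,0,0.0005],0],[[0,0,0],0],[[0,0,0],0],[[0,0,0],0]]'
```

```text
time_s: 28.6
tcp_pos: [0.5981, 0.1816, 0.0334]
tool_rot: [3.141, 0.0, 1.452]
force: [-5.3, -2.4, 16.9]
grip_width: 0.721
```

```bash
python3 -m inch '[[[0,0,0],0],[[0,0,0],0],[[0,0,0],0],[[0,0,-0.02],0],[[0,0,-0.05],0]]' 1
python3 -m inch '[[[-0.04,0,-0.04],-0.18],[[0,0,-0.04],-0.18],[[0,0,-0.03],-0.18],[[0,0,0],-0.18],[[0,0,0],-0.18]]'
python3 go.py .665 .038 .21 221.3
```

```text
time_s: 29.22
tcp_pos: [0.5969, 0.1813, 0.1025]
tool_rot: [-3.138, 0.001, 1.452]
force: [0.4, -0.1, 0.3]
grip_width: 1.001
time_s: 29.85
tcp_pos: [0.5935, 0.1419, 0.2144]
tool_rot: [3.14, 0.001, 2.358]
force: [-0.2, 0.0, 0.4]
grip_width: 1.003
t 29.85 pos [0.5935 0.1419 0.2144] rpy [3.1403e+00 1.4000e-03 2.3577e+00] grip 1.003 F [-0.2  0.   0.4] q7 0.18
tool shift mm: [-124.   -23.     4.4] turn -1.505 (or half-turn 1.637 )
```

```bash
python3 -m inch '[[[-0.0413,-0.0077,0],0],[[-0.0413,-0.0077,0],0],[[-0.0413,-0.0077,0],0],[[0,0,0],-0.168],[[0,0,0],-0.168]]'
python3 -m inch '[[[0,0,0],-0.168],[[0,0,0],-0.168],[[0,0,0],-0.168],[[0,0,0],-0.168],[[0,0,0],-0.168]]'
python3 -m inch '[[[0,0,0],-0.168],[[0,0,0],-0.161],[[0,0,0],0],[[0,0,0],0],[[0,0,0],0]]'
python3 look.py wrist w14; python3 look.py side s14;python3 look.py scene c14; for n in wrist side scene; do python3 mw.py /tmp/last_$n.npz .03,.638,.012,.09 .029,.598,.1812,.06; done; python3 go.py .64 .0145 .034 221.3;python3 -c "
from meas import *
for n in ['wrist','side','scene']:
  c=dict(np.load(f'/tmp/last_{n}.npz'))
  for r in cork(c): print(n,*r)"
```

```text
time_s: 30.48
tcp_pos: [0.6643, 0.0372, 0.2138]
tool_rot: [3.141, 0.001, 2.692]
force: [-0.3, 0.6, 0.1]
grip_width: 1.0
time_s: 31.1
tcp_pos: [0.6641, 0.0375, 0.2139]
tool_rot: [-3.141, 0.001, -2.75]
force: [-0.4, -0.5, 0.0]
grip_width: 1.0
time_s: 31.72
tcp_pos: [0.6641, 0.0376, 0.2128]
tool_rot: [-3.141, 0.0, -2.429]
force: [0.1, 0.4, 0.6]
grip_width: 1.002
.03,.638,.012,.09 10112 [0.6392 0.0146] [0.1394 0.0458] 41.3 centroid [0.6363 0.0121]
.029,.598,.1812,.06 6120 [0.5999 0.181 ] [0.0693 0.0677] 83.3 centroid [0.5993 0.1806]
.03,.638,.012,.09 1180 [0.6371 0.013 ] [0.1431 0.0489] 41.3 centroid [0.6347 0.0109]
.029,.598,.1812,.06 568 [0.5982 0.1795] [0.0748 0.0662] 83.4 centroid [0.598  0.1797]
.03,.638,.012,.09 867 [0.6412 0.0142] [0.1417 0.049 ] 41.2 centroid [0.643  0.0164]
.029,.598,.1812,.06 566 [0.6024 0.1822] [0.0728 0.067 ] -6.5 centroid [0.6015 0.1817]
t 31.88 pos [0.6641 0.0377 0.2125] rpy [-3.1414 -0.     -2.4272] grip 0.995 F [-1.1 -0.1  0.6] q7 1.71
tool shift mm: [ 33.4  -1.7 178.5] turn -0.006 (or half-turn 3.135 )
wrist [0.5568 0.3319] [0.0429 0.0181] -0.3
wrist [0.5987 0.1813] [0.0846 0.0832] 83.2
wrist [0.4865 0.2277] [0.0329 0.0253] 25.9
wrist [ 0.7842 -0.0924] [0.0794 0.0051] 74.6
wrist [0.4635 0.0759] [0.0818 0.0522] 45.9
side [ 0.6031 -0.2005] [0.0545 0.0461] -6.0
side [ 0.4351 -0.089 ] [0.0876 0.0542] 3.6
side [0.453  0.0719] [0.0796 0.0533] 13.4
side [0.597  0.1806] [0.0887 0.0836] 83.4
side [0.4993 0.3798] [0.1783 0.1114] -0.2
side [0.2939 1.6396] [1.0934 0.1034] -0.4
side [1.5918 1.6495] [0.7704 0.1077] -0.8
scene [0.5016 0.3803] [0.1807 0.1087] -0.4
```

View pics/w14.png

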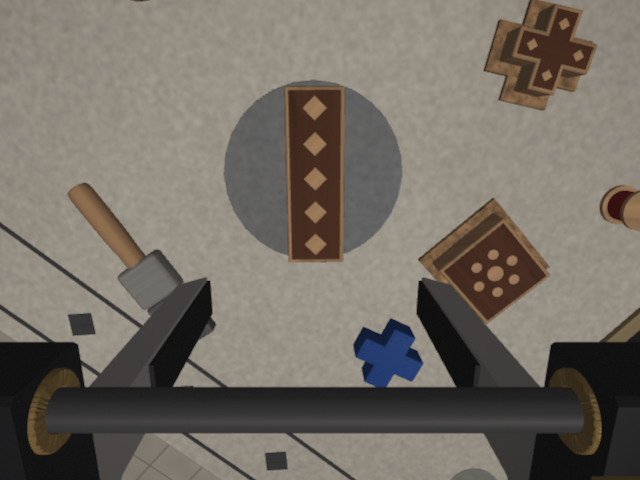

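View pics/s14.png

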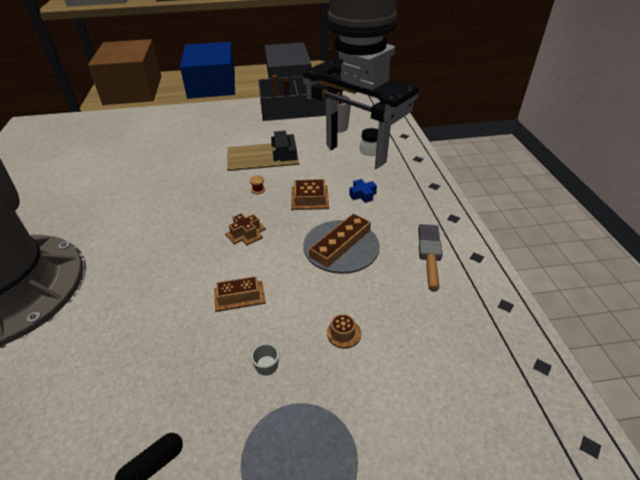

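```bash
python3 -m inch '[[[0.0341,-0.0013,0],-0.006],[[0,0,0.05],0],[[0,0,0.05],0],[[0,0,0.05],0],[[0,0,0.02],0]]'
python3 -m inch '[[[0,0,0.008],0],[[0,0,0],0],[[0,0,0],0],[[0,0,0],0],[[0,0,0],0]]' 
python3 -m inch '[[[0,0,0],0],[[0,0,0],0],[[0,0,0],0],[[0,0,0],0],[[0,0,0],0]]' -1 30
python3 -m inch '[[[0,0,0],0],[[0,0,0],0],[[0,0,-0.03],0],[[0,0,-0.03],0],[[0,0,0],0]]'
python3 go.py .443 .380 .095 180
```

```text
time_s: 32.5
tcp_pos: [0.638, 0.0142, 0.04]
tool_rot: [3.14, -0.002, -2.421]
force: [1.1, -0.8, 0.0]
grip_width: 1.002
time_s: 33.12
tcp_pos: [0.6395, 0.0142, 0.035]
tool_rot: [-3.141, 0.0, -2.421]
force: [-0.2, -0.4, 0.1]
grip_width: 0.997
time_s: 33.75
tcp_pos: [0.6393, 0.0143, 0.0344]
tool_rot: [3.142, 0.0, -2.42]
force: [-0.3, 0.5, -0.0]
grip_width: 0.502
time_s: 34.38
tcp_pos: [0.6404, 0.0145, 0.0964]
tool_rot: [-3.14, 0.002, -2.421]
force: [-0.1, 0.3, -1.1]
grip_width: 0.487
t 34.38 pos [0.6404 0.0145 0.0964] rpy [-3.1395e+00  2.4000e-03 -2.4206e+00] grip 0.487 F [-0.1  0.3 -1.1] q7 1.66
tool shift mm: [-93.  404.9   1.4] turn 0.721 (or half-turn -2.421 )
```

```bash
python3 -m inch '[[[-0.0116,0.0506,0],0],[[-0.0116,0.0506,0],0],[[-0.0116,0.0506,0],0],[[-0.0116,0.0506,0],0],[[-0.0116,0.0506,0],0]]'
python3 -m inch '[[[-0.0116,0.0506,0],0],[[-0.0116,0.0506,0],0],[[-0.0116,0.0506,0],0],[[0,0,0],0.16],[[0,0,0],0.16]]'
python3 -m inch '[[[0,0,0],0.16],[[0,0,0],0.16],[[0,0,0],0.086],[[0,0,0],0],[[0,0,0],0]]'
python3 look.py wrist w15; python3 look.py side s15;python3 look.py scene c15; python3 go.py .4437 .380 .0347 179.7
```

```text
time_s: 35.0
tcp_pos: [0.5146, 0.2435, 0.0937]
tool_rot: [3.141, -0.001, -2.421]
force: [0.2, -0.1, -0.9]
grip_width: 0.485
time_s: 35.62
tcp_pos: [0.4408, 0.3799, 0.0934]
tool_rot: [-3.142, -0.001, -2.744]
force: [0.2, -0.2, -0.9]
grip_width: 0.492
time_s: 36.25
tcp_pos: [0.4416, 0.3794, 0.094]
tool_rot: [-3.141, -0.0, 3.139]
force: [0.7, -0.1, -1.1]
grip_width: 0.487
t 36.4 pos [0.4417 0.3794 0.0942] rpy [-3.1416e+00 -3.0000e-04  3.1376e+00] grip 0.492 F [-0.   0.2 -1.1] q7 0.31
tool shift mm: [-2.   0.6 59.5] turn 0.001 (or half-turn -3.14 )
```

View pics/w15.png

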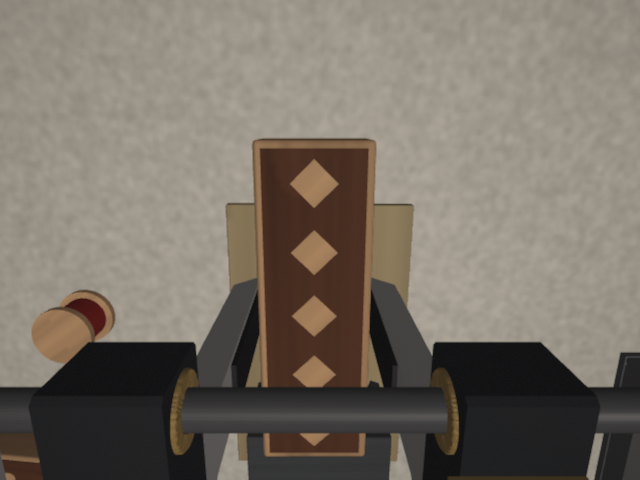

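```bash
python3 -c "
import cv2,numpy as np
a=cv2.imread('pics/s15.png')[60:260,180:440];b=cv2.imread('pics/c15.png')[140:290,350:545]
cv2.imwrite('pics/z15.png',np.hstack([cv2.resize(a,(400,308)),cv2.resize(b,(400,308))]))"
```

```text
(no output)
```

View pics/z15.png

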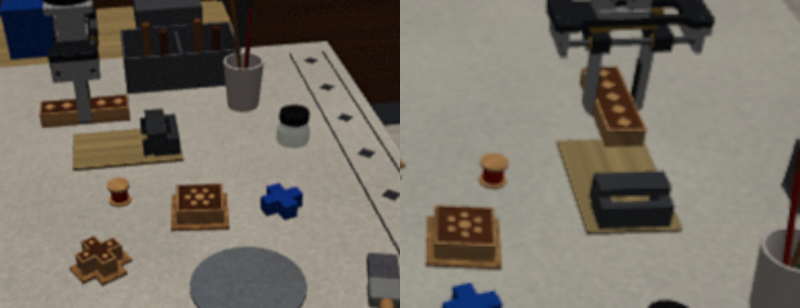

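```bash
python3 tl.py 227,205,.006 412.5,205,.006 229,270,.006 410,270,.006 253.5,142,.0896 375.5,142,.0896 262,380,.0896 368,380,.0896; python3 -c "
from meas import *
c=dict(np.load('/tmp/last_wrist.npz'));W=world(c);print(W[220,314],W[350,314],W[220,240])
hsv=cv2.cvtColor(c['img'],cv2.COLOR_RGB2HSV);m=hsv[...,1]>60
for v in (215,240,265): q=np.nonzero(m[v,200:440])[0]+200; print(v,q.min(),q.max(),ray(c,[(q.min(),v),(q.max()+1,v)],.006).round(4).tolist())
m,r=layer(c,.09,(.36,.53,.33,.43),.004);print(r)
c=dict(np.load('/tmp/side0.npz'));W=world(c);m=(W[...,2]>.043)&(abs(W[...,0]-.555)<.06)&(abs(W[...,1]-.38)<.07);v,u=np.nonzero(m);print('bar side',rect(ray(c,np.c_[u,v],.048)))
c=dict(np.load('/tmp/scene0.npz'));W=world(c);m=(W[...,2]>.043)&(abs(W[...,0]-.555)<.06)&(abs(W[...,1]-.38)<.07);v,u=np.nonzero(m);print('bar scene',rect(ray(c,np.c_[u,v],.048)))
"
```

```text
227,205,.006 tool [ 29.7 -51.2] world [0.4117 0.3284]
412.5,205,.006 tool [30.  56.7] world [0.4119 0.4363]
229,270,.006 tool [-10.2 -52. ] world [0.4517 0.3273]
410,270,.006 tool [-10.   57.7] world [0.4519 0.4371]
253.5,142,.0896 tool [ 68.7 -22.7] world [0.3729 0.357 ]
375.5,142,.0896 tool [68.8 22. ] world [0.373  0.4017]
262,380,.0896 tool [-30.6 -22.6] world [0.4722 0.3567]
368,380,.0896 tool [-30.5  22.7] world [0.4722 0.402 ]
[0.40207725 0.37905969 0.0899816 ] [0.45720051 0.37894193 0.09080861] [0.42059999 0.33556428 0.0063125 ]
215 227 412 [[0.4177, 0.328], [0.4179, 0.4369]]
240 228 410 [[0.4328, 0.3278], [0.433, 0.4366]]
265 229 409 [[0.4485, 0.3275], [0.4487, 0.4369]]
(array([0.4416, 0.3788]), array([0.1388, 0.0707]), -0.1)
bar side (array([0.5507, 0.3772]), array([0.0906, 0.0319]), 89.5)
bar scene (array([0.5568, 0.3797]), array([0.0826, 0.0386]), 88.5)
```

```bash
python3 -m inch '[[[-0.002,0.0012,0.02],0],[[0,0,0.02],0],[[0,0,0.012],0],[[0,0,0.0065],0],[[0,0,0],0]]'
python3 go.py .5057 .3805 .0350 179.7; python3 look.py side s16;python3 look.py scene c16; python3 -c "
import cv2,numpy as np
a=cv2.imread('pics/s16.png')[90:220,200:370];b=cv2.imread('pics/c16.png')[160:270,390:530]
cv2.imwrite('pics/z16.png',np.hstack([cv2.resize(a,(400,308)),cv2.resize(b,(400,308))]))"
for n in side scene; do python3 mw.py /tmp/last_$n.npz .031,.43,.38,.09;done
```

```text
time_s: 37.02
tcp_pos: [0.4435, 0.3808, 0.0356]
tool_rot: [-3.142, -0.0, 3.137]
force: [0.7, -0.5, -0.0]
grip_width: 0.483
t 37.02 pos [0.4435 0.3808 0.0356] rpy [-3.1415e+00 -4.0000e-04  3.1370e+00] grip 0.483 F [ 0.7 -0.5 -0. ] q7 0.25
tool shift mm: [-62.2  -0.1   0.6] turn 0.001 (or half-turn -3.141 )
.031,.43,.38,.09 519 [0.4431 0.3751] [0.1384 0.0698] 2.1 centroid [0.4424 0.3764]
.031,.43,.38,.09 515 [0.4438 0.3782] [0.1398 0.0687] 2.0 centroid [0.4541 0.3814]
```

View pics/z16.png

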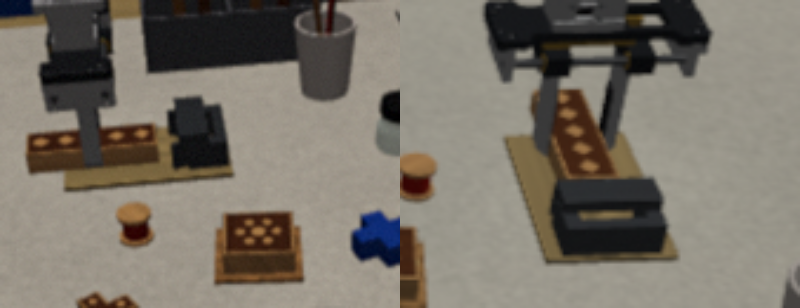

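```bash
python3 -m inch '[[[-0.010,0,0],0],[[-0.010,0,0],0],[[-0.010,0,0],0],[[-0.008,0,0],0],[[-0.006,0,0],0]]'
python3 -m inch '[[[-0.006,0,0],0],[[-0.005,0,0],0],[[-0.003,0,0],0],[[0,0,0],0],[[0,0,0],0]]'
python3 go.py .5057 .3805 .0350 179.7; python3 look.py side s17;python3 look.py scene c17; python3 -c "
import cv2,numpy as np
a=cv2.imread('pics/s17.png')[90:220,200:370];b=cv2.imread('pics/c17.png')[160:270,390:530]
cv2.imwrite('pics/z17.png',np.hstack([cv2.resize(a,(400,308)),cv2.resize(b,(400,308))]))"
```

```text
time_s: 37.75
tcp_pos: [0.4883, 0.3804, 0.0358]
tool_rot: [3.142, -0.0, 3.136]
force: [-0.6, -0.0, -1.5]
grip_width: 0.486
time_s: 38.38
tcp_pos: [0.5015, 0.3805, 0.0359]
tool_rot: [3.142, -0.0, 3.137]
force: [0.8, -1.4, 0.4]
grip_width: 0.487
t 38.38 pos [0.5015 0.3805 0.0359] rpy [ 3.1416e+00 -1.0000e-04  3.1369e+00] grip 0.487 F [ 0.8 -1.4  0.4] q7 0.33
tool shift mm: [-4.2  0.   0.9] turn 0.001 (or half-turn -3.141 )
```

View pics/z17.png

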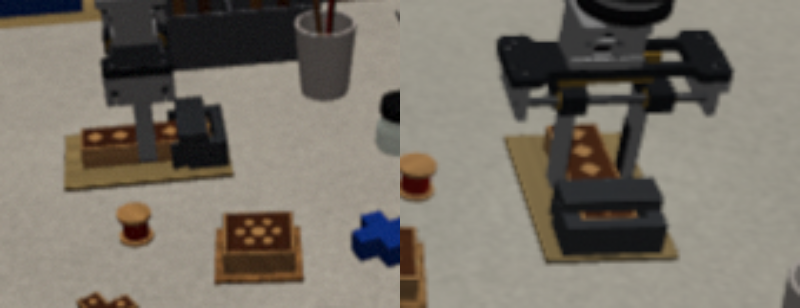

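```bash
python3 -m inch '[[[-0.001,0,0.0005],0],[[-0.001,0,0.0003],0],[[-0.001,0,0],0],[[0,0,0],0],[[0,0,0],0]]'
python3 -m inch '[[[-0.0007,0,0],0],[[-0.0006,0,0],0],[[-0.0006,0,0],0],[[0,0,0],0],[[0,0,0],0]]'
```

```text
time_s: 39.1
tcp_pos: [0.5047, 0.3805, 0.0351]
tool_rot: [3.142, -0.0, 3.137]
force: [-0.4, 0.2, -1.4]
grip_width: 0.485
time_s: 39.72
tcp_pos: [0.5059, 0.3805, 0.035]
tool_rot: [-3.141, -0.001, 3.137]
force: [-3.9, -0.7, 0.8]
grip_width: 0.485
```

Contact with the stop is beginning (-3.9 N). I press slightly more.

```bash
python3 -m inch '[[[-0.0006,0,0],0],[[-0.0006,0,0],0],[[0,0,0],0],[[0,0,0],0],[[0,0,0],0]]'
python3 -m inch '[[[0,0,0.0004],0],[[0,0,0.0004],0],[[0,0,0],0],[[0,0,0],0],[[0,0,0],0]]'
```

```text
time_s: 40.35
tcp_pos: [0.506, 0.3805, 0.0349]
tool_rot: [-3.141, -0.002, 3.138]
force: [-10.6, -0.2, 4.2]
grip_width: 0.489
time_s: 40.98
tcp_pos: [0.506, 0.3806, 0.0343]
tool_rot: [-3.141, -0.002, 3.138]
force: [-12.2, -1.6, 7.2]
grip_width: 0.49
```

```bash
python3 -m inch '[[[0,0,0],0],[[0,0,0],0],[[0,0,0],0],[[0,0,-0.02],0],[[0,0,-0.05],0]]' 1
python3 -m inch '[[[0,0,-0.05],0],[[0.05,0,-0.05],0],[[0.05,0,-0.03],0],[[0,0,0],0],[[0,0,0],0]]'
python3 look.py wrist w18; python3 look.py side s18;python3 look.py scene c18; python3 -c "
import cv2,numpy as np
a=cv2.imread('pics/s18.png')[90:220,200:370];b=cv2.imread('pics/c18.png')[160:270,390:530]
cv2.imwrite('pics/z18.png',np.hstack([cv2.resize(a,(400,308)),cv2.resize(b,(400,308))]))"
for n in side scene wrist; do python3 mw.py /tmp/last_$n.npz .03,.49,.38,.09;done
```

```text
time_s: 41.6
tcp_pos: [0.507, 0.3798, 0.1045]
tool_rot: [-3.14, -0.003, 3.137]
force: [0.6, -0.3, -0.1]
grip_width: 0.976
time_s: 42.22
tcp_pos: [0.4141, 0.3807, 0.2295]
tool_rot: [3.141, 0.002, 3.137]
force: [0.5, -0.8, 0.1]
grip_width: 0.999
.03,.49,.38,.09 487 [0.5086 0.3778] [0.1469 0.0848] -3.3 centroid [0.4966 0.3748]
.03,.49,.38,.09 387 [0.5095 0.3726] [0.1447 0.0698] 0.2 centroid [0.4898 0.3774]
.03,.49,.38,.09 5620 [0.4886 0.3809] [0.1046 0.0779] -0.3 centroid [0.4875 0.3798]
```

View pics/z18.png

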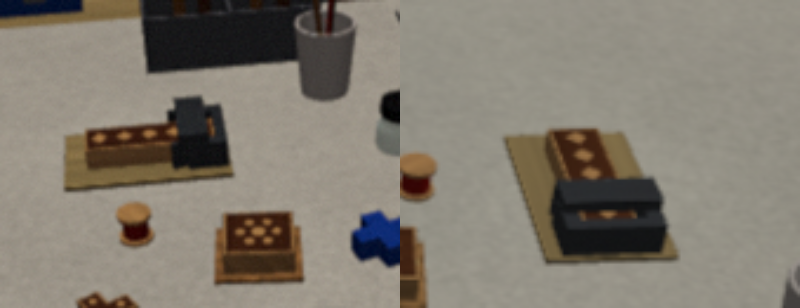

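View pics/w18.png

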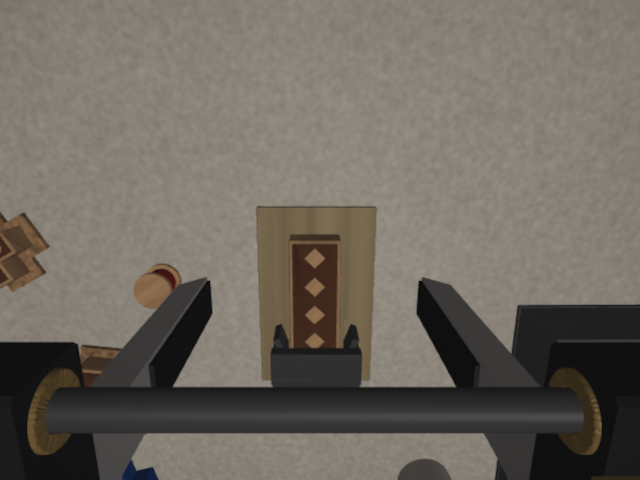

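```bash
python3 tl.py 257,207.5,.006 376,207,.006 290,240.5,.03 340,240.5,.03 290.5,330,.03 338,330,.03 260,340,.006 371,340,.006; python3 - <<'E'
from meas import *
for n,f in [("side","last_side"),("scene","last_scene")]:
    c=dict(np.load(f"/tmp/{f}.npz"))
    W=world(c); z=W[...,2]; hsv=cv2.cvtColor(c["img"],cv2.COLOR_RGB2HSV)
    m=(abs(z-.03)<.004)&(abs(W[...,1]-.38)<.035)&(W[...,0]>.39)&(W[...,0]<.53)&(hsv[...,1]>60); v,u=np.nonzero(m); print(n,"border visible",rect(ray(c,np.c_[u,v],.03)), "bed",[r for r in cork(c,.006) if r[0][1]>.3 and r[0][1]<.5])
    for nm,x,y in [("round",.605,-.195),("oblong",.436,-.088),("cross",.45,.087),("square",.598,.181)]:
        _,r=layer(c,.029,(x-.05,x+.05,y-.05,y+.05),.0035); print(n,nm,r)
E
```

```text
257,207.5,.006 tool [  1.8 -52. ] world [0.412  0.3285]
376,207,.006 tool [ 2.4 56.1] world [0.4121 0.4366]
290,240.5,.03 tool [-22.6 -21.1] world [0.4367 0.3593]
340,240.5,.03 tool [-22.5  22.4] world [0.4368 0.4028]
290.5,330,.03 tool [-108.2  -21.8] world [0.5223 0.3581]
338,330,.03 tool [-108.2   22. ] world [0.5225 0.4019]
260,340,.006 tool [-131.7  -53.6] world [0.5455 0.3261]
371,340,.006 tool [-131.5   56.5] world [0.546  0.4362]
side border visible (array([0.4829, 0.3805]), array([0.094 , 0.0656]), 0.2) bed [(array([0.5   , 0.3771]), array([0.1782, 0.1108]), -1.3)]
side round (array([ 0.6018, -0.1968]), array([0.041 , 0.0382]), 81.1)
side oblong (array([ 0.4345, -0.0902]), array([0.0719, 0.0403]), 3.5)
side cross (array([0.4498, 0.0848]), array([0.0574, 0.0548]), 73.9)
side square (array([0.5985, 0.1794]), array([0.075 , 0.0662]), 83.9)
scene border visible (array([0.4754, 0.3788]), array([0.076 , 0.0472]), -0.4) bed [(array([0.5029, 0.3798]), array([0.1805, 0.1085]), -0.4)]
scene round (array([ 0.6062, -0.1949]), array([0.0438, 0.0367]), 5.4)
scene oblong (array([ 0.4384, -0.088 ]), array([0.0756, 0.0356]), 2.6)
scene cross (array([0.4544, 0.0854]), array([0.0578, 0.0547]), -14.2)
scene square (array([0.6022, 0.1822]), array([0.0725, 0.067 ]), -6.5)
```

Border rear end sits 24.7 mm inside the bed edge (25 expected), so it is home. The cameras disagree most on the round block, so I take one close look at it.

```bash
python3 -m inch '[[[-0.0222,-0.0555,0],0],[[-0.0222,-0.0555,0],0],[[-0.0222,-0.0555,0],0],[[-0.0222,-0.0555,0],0],[[-0.0222,-0.0555,0],0]]'
python3 -m inch '[[[-0.0222,-0.0555,0],0],[[-0.0222,-0.0555,0],0],[[-0.0222,-0.0555,0],0],[[-0.0222,-0.0555,0],0],[[-0.0222,-0.0555,0],0]]'
python3 -m inch '[[[0,-0.02,0.02],0],[[0,0,0.02],0],[[0,0,0],0],[[0,0,0],0],[[0,0,0],0]]'
python3 look.py wrist w19; python3 - <<'E'
from meas import *
c=dict(np.load("/tmp/last_wrist.npz")); W=world(c); z=W[...,2]; hsv=cv2.cvtColor(c["img"],cv2.COLOR_RGB2HSV)
print(cork(c)); _,r=layer(c,.029,(.55,.66,-.25,-.14),.0035); print("block",r)
m=(hsv[...,1]>85)&(hsv[...,0]<25)&(abs(W[...,0]-.605)<.05)&(abs(W[...,1]+.195)<.05)
pad=m&(z<.012); v,u=np.nonzero(pad); 
q=max(cv2.findContours(m.astype(np.uint8),cv2.RETR_EXTERNAL,cv2.CHAIN_APPROX_NONE)[0],key=len).reshape(-1,2)
q=q[[W[b,a,2]<.012 for a,b in q]]; print("pad fit",len(q),circ(ray(c,q,.005),.028))
E
```

```text
time_s: 43.0
tcp_pos: [0.524, 0.1006, 0.2281]
tool_rot: [3.141, -0.001, 3.136]
force: [0.7, 1.0, 0.4]
grip_width: 1.003
time_s: 43.62
tcp_pos: [0.6334, -0.1777, 0.2276]
tool_rot: [3.141, -0.001, 3.136]
force: [0.9, 0.3, -0.0]
grip_width: 0.998
time_s: 44.25
tcp_pos: [0.6332, -0.1942, 0.1895]
tool_rot: [-3.141, 0.001, 3.138]
force: [-1.2, -0.2, 0.1]
grip_width: 1.0
[(array([ 0.6052, -0.195 ]), array([0.0547, 0.054 ]), -0.2), (array([ 0.4759, -0.0858]), array([0.052 , 0.0105]), -86.5)]
block (array([ 0.6031, -0.1957]), array([0.039, 0.039]), 36.0)meas.py:15: RuntimeWarning: Mean of empty slice.
  s=least_squares(lambda q:np.hypot(*(p-q).T)-r,p.mean(0),loss="soft_l1",f_scale=.001); return np.round(s.x,4),np.std(s.fun).round(4)
  ret = um.true_divide(
Traceback (most recent call last):
  File "meas.py", line 15, in circ
    s=least_squares(lambda q:np.hypot(*(p-q).T)-r,p.mean(0),loss="soft_l1",f_scale=.001); return np.round(s.x,4),np.std(s.fun).round(4)
ValueError: Initial guess is outside of provided bounds
```

View pics/w19.png

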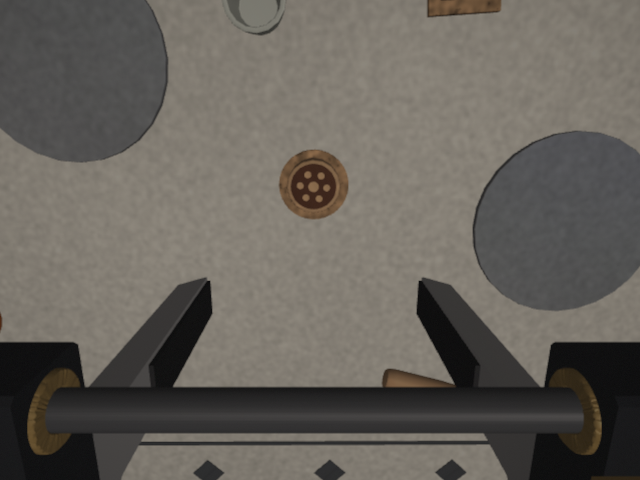

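```bash
python3 -m inch '[[[0.030,-0.0013,0],0],[[0,0,0.05],0],[[0,0,0.05],0],[[0,0,0.04],0],[[0,0,0.014],0]]'
python3 -m inch '[[[0,0,0.001],0],[[0,0,0],0],[[0,0,0],0],[[0,0,0],0],[[0,0,0],0]]' -1 15
python3 -m inch '[[[0,0,0],0],[[0,0,0],0],[[0,0,0],0],[[0,0,0],0],[[0,0,0],0]]'
```

```text
time_s: 44.92
tcp_pos: [0.602, -0.1959, 0.0329]
tool_rot: [3.141, -0.002, 3.137]
force: [0.5, 0.1, 0.0]
grip_width: 1.001
time_s: 45.55
tcp_pos: [0.6029, -0.1965, 0.0338]
tool_rot: [-3.141, 0.0, 3.137]
force: [0.1, -0.9, -0.7]
grip_width: 0.505
time_s: 46.18
tcp_pos: [0.6029, -0.1964, 0.0337]
tool_rot: [-3.142, 0.0, 3.137]
force: [-1.2, -1.3, 5.4]
grip_width: 0.421
```

```bash
python3 -m inch '[[[0,0,-0.002],0],[[-0.0017,0.0012,0],0],[[0,0,0],0],[[0,0,0.0012],0],[[0,0,0.0008],0]]'
python3 -m inch '[[[0,0,0.0004],0],[[0,0,0],0],[[0,0,0],0],[[0,0,0],0],[[0,0,0],0]]'
```

```text
time_s: 46.8
tcp_pos: [0.6045, -0.1951, 0.0336]
tool_rot: [-3.142, -0.0, 3.137]
force: [-4.8, 0.8, 13.6]
grip_width: 0.426
time_s: 47.42
tcp_pos: [0.6045, -0.1951, 0.0336]
tool_rot: [-3.141, 0.0, 3.137]
force: [-4.6, 0.7, 10.1]
grip_width: 0.422
```

```bash
python3 -m inch '[[[0,0,0],0],[[0,0,0],0],[[0,0,0],0],[[0,0,-0.02],0],[[0,0,-0.05],0]]' 1
python3 -m inch '[[[-0.03,0,-0.05],0],[[0,0,-0.035],0],[[0,0,0],0],[[0,0,0],0],[[0,0,0],0]]'
python3 look.py wrist w20; python3 look.py side s20; python3 look.py scene c20; python3 - <<'E'
from meas import *
for n in ["wrist","side","scene"]:
    c=dict(np.load(f"/tmp/last_{n}.npz"));_,r=layer(c,.029,(.55,.66,-.25,-.14),.0035); print(n,"block",r,[q for q in cork(c) if abs(q[0][1]+.195)<.03])
E
python3 go.py .6 -.2 .2 180
```

```text
time_s: 48.05
tcp_pos: [0.6034, -0.1947, 0.1032]
tool_rot: [3.14, -0.003, 3.137]
force: [1.5, -0.1, 0.5]
grip_width: 0.915
time_s: 48.68
tcp_pos: [0.6339, -0.1953, 0.1874]
tool_rot: [3.141, -0.001, 3.137]
force: [0.0, -0.6, -0.1]
grip_width: 1.002
wrist block (array([ 0.6047, -0.1958]), array([0.039 , 0.0388]), -27.6) [(array([ 0.6051, -0.1948]), array([0.0544, 0.0543]), 89.8)]
side block (array([ 0.6033, -0.197 ]), array([0.041 , 0.0381]), 81.1) [(array([ 0.6024, -0.2003]), array([0.054, 0.046]), -11.6)]
scene block (array([ 0.6075, -0.1952]), array([0.0411, 0.0376]), 35.7) []
t 48.83 pos [ 0.6342 -0.1952  0.1874] rpy [ 3.1411e+00 -1.0000e-03  3.1368e+00] grip 0.999 F [ 0.4 -0.  -0.8] q7 1.47
tool shift mm: [ 34.1  -5.  -12.6] turn -0.005 (or half-turn 3.137 )
```

View pics/s20.png

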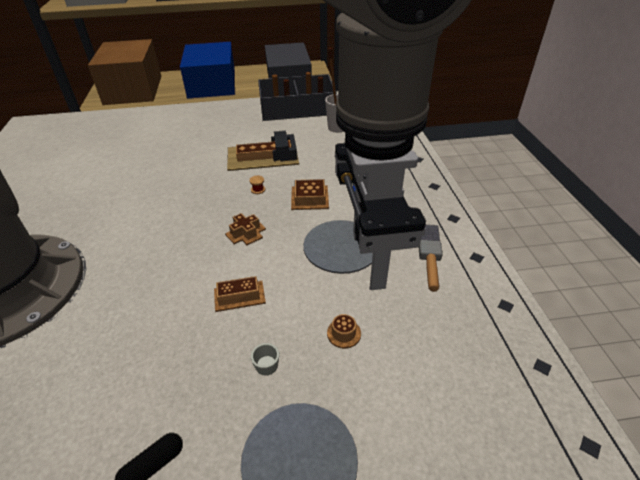

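The side view shows every block in place: round ~344,328, oblong ~239,290, cross ~245,227, square ~310,192 and border under the bar ~262,150. The boards are empty, the decoy was not touched, and the gripper is clear of everything. I hand it in.

```bash
python3 -c "
from workcell import env
print(env.sign_off())"
```

```text
the job is handed in; nothing more can be done
None
```

I took both stacks apart and set the blocks down in this order: round, cross, oblong, square, border. The job was handed in at about 49 s of the 131 s allowed; sign-off gives no verdict.

**Pads:** The last checks put the round, cross, oblong and square blocks within about 1–2 mm of their pad centres, with the square-edged ones within about 1° of their pads. The round block first sat about 2 mm off centre, so I picked it up again and moved it. The closest wrist view then put it about 1 mm off.

**Clamp:** The border block met the stop with about 12 N of contact force. Its rear end is 24.7 mm inside the bed edge, against 25 mm expected when fully home. It lies parallel to the bed and 1–2 mm off mid-width.

**Where checks disagreed:**
- The scene and side cameras disagree with each other by up to about 4 mm in absolute position. I relied on block-to-pad differences within a single view, mainly the wrist camera.
- In the side and scene views the pad outlines were partly hidden or undetected at the end, so some of their readings could not confirm the centring.

Force readings stayed under 20 N at each reading. The blue look-alike cross was left alone.

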